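# Line up a shelf board under the drill and hold its label holder home

### The arm

A 6-joint arm with a two-finger parallel gripper is mounted at the origin on the work surface. World frame = base frame: x ahead of the robot, y to its left, z up, the work surface at z = 0. Lengths are in m, angles in rad, forces in N, time in s.
With the tool pointing down it reaches from about 0.35 to 0.775 m from the base axis. Payload 7.3 kg.
Tool frame: the origin (TCP) lies on the front face of the gripper's body, between the roots of the fingers; the fingertips stand 66 mm ahead of it and the grasp point (between the pads) lies 47 mm ahead of it; z points along the fingers, y is the direction in which the jaws open and shut (so a half turn about z gives the same grasp; the last joint's range is limited). The gripper opens to 92 mm and grips with 3 to 60 N. Pads are 19 mm wide; open, the fingers measure 130 mm over their backs; the gripper's body (75 mm by 190 mm) begins 47 mm behind the grasp point.
Start: joints at [-1.31, 0.342, 1.524, -0, 1.275, -0.146], TCP at [0.208, -0.482, 0.292] pointing down, gripper open.
Joint ranges: [-2.53, 2.53], [-0.77, 2.02], [0.04, 2.7], [-1, 4.14], [0.28, 2.66], [-3.11, 3.11]. Speed limits (rad/s): [2.57, 2.57, 3.14, 3.14, 3.14, 3.14].

### API

Orientations are given as [roll, pitch, yaw] about the fixed x, y, z axes, in that order (R = Rz(yaw) Ry(pitch) Rx(roll)).
In Python, from cell import observe, read_camera, hand_in, search_frame, tip_of gives the robot as it stands. The module is installed in compiled form; this text tells all that it offers.
- The arm moves only by the tool apply_moves, never from a script. Its argument "motion" is a list of rows, each an object with "offset": the shift along the tool's x, y, z in mm, a list of three; "rotation": the turn, a rotation vector about the tool's x, y, z in rad, a list of three. In form: [{"offset": [x, y, z], "rotation": [rx, ry, rz]}, ...]. A call has 1 to 12 rows; each row shifts and turns the pose as measured when the row begins, along the tool's axes as they then stand; what a row does not reach is not made up. A row lasts 1/12 s, in which the tool goes at most 41.7 mm and 7.16 degrees, less where a joint would pass 70% of its speed; a pose out of reach is approached as far as the arm can. A call with a gripper value outside its range is refused whole. "grip" is the closure, from 0 (fully open) to 1 (shut), set as the call begins (left out, the last holds). The fingers move at their own pace and stop on an object; "grip_force" is the grip in N (left out, the last holds). Time passes only in rows, so rows that do not move let the fingers close. It gives the time, the measured TCP pose, the force and the opening at its end, in the units of the state.
- observe(): the state, without advancing time (a new reading comes with each control period).
- read_camera(name): name is "scene" or "side" or "wrist"; returns a dict with "img" (420x560x3 uint8, red, green, blue), "camera_matrix" (3x3 intrinsics, pixels), "R" (3x3) and "t" (3): a world point X has camera coordinates R X + t; the wrist camera has in their place "tool_from_camera" (4x4, takes a point from camera to tool coordinates, whose origin is the TCP and whose axes are the flange's). Camera axes: x right, y down, z forward; pixel columns grow to the right and rows downward; lengths in m; the calibration is good to about 2 mm. A picture is of the moment at which its call begins: read the wrist's pose just before it. There is no depth.
- hand_in(): hands the job in, once; it reports no verdict.
Trained networks look in a picture, given as the dict that the camera call returned (one of the last four; its "shot" number tells which), for a name from the list of things; names that differ only in an ending like _2 or _b are one class to them, and where a whole thing is asked for, a point or a joint stands for the part that bears it (a point fixed in the world has none). Each returns a list of dicts, best first, with "score" (0 to 1); they miss things now and then, are a little off and sometimes report something else, mostly with a low value. They report only what shows in the picture. A call takes as long as a camera call. They do not tell look-alikes from the thing itself.
- search_frame(query, picture): "location" ([x, y, z] in m, in world coordinates, good to about 4 mm: the middle of the surface that is visible of it).
- tip_of(query, picture): "location" ([x, y, z] in m, in world coordinates, good to about 4 mm: a listed point, or the origin of a listed thing).
The state is a dict: "time": time; "qpos": joint angles; "qvel": joint speeds; "joint_efforts": joint torques, N m; "tool_pos": TCP position; "tool_rot": TCP orientation; "contact_force": force on the tool from outside, world axes, zero at the start; "torque": the same for the moment, N m; "opening": finger opening in m.
Only numpy, scipy, OpenCV 4.12 (cv2) and the standard library are available. Lean on these libraries where they do the work, as an engineer would, in place of code of your own. Each camera call takes 0.05 s, during which the arm holds its last target.

### The job

The shelf board in the drilling jig is to get a locking screw beside its price label holder. First slide the board by its knob until the drill tip stands over the inside of the pencilled ring and let go of the knob; then take the label holder out of the wooden stand and push it, upright and foot down, behind the board's metal lip, into the pocket between the two grey cheeks, fully home against the sprung bar. Finish while still gripping it and holding it pressed home, with the board still lined up and the other things on the bench left where they are.

Things in the scene. Friction and masses are not known exactly. Their poses are not given: they have to be found in the camera images.
- drill_tip (a point): Point of the fixed drill bit (5 mm thick), 12 mm above the shelf board. Above it: chuck 26 mm thick from 60 mm up, head 42 mm thick from 148 mm up, arm 50 mm wide at 180 to 226 mm up, leading to a column 145 mm away towards -y of the jig. Axes are the jig's: z up, y along the slide, x away from the robot. The jig is turned up to 0.2 rad and stays put.
- shelf_board (a joint): Slide of the white shelf board (136 x 320 x 30 mm with its lip on the robot's side) along the jig's y: 0 m when the mark is under the drill tip, positive (as at the start) when the board is too far to +y. Travel -0.025 to 0.13 m; slides stiffly (about 5 N) and stays where it is left.
- mark (a point): Centre of the pencilled cross with a ring of 12 mm diameter on the board's top face, which is 40 mm above the bench. Axes as the jig's.
- knob_mid (a point): Middle of the grip of the upright black cylindrical knob fixed on the board: 24 mm diameter, upper end 20 mm above this point, board top 25 mm below this point. Nothing stands within 60 mm of it. Axes as the jig's.
- slot (a point): Centre of the pocket's floor, on the board. Slot along its y, 8 mm wide in x: on -x the aluminium lip (6 mm thick, straight to 30 mm above this point, then flared outward up to 38 mm), on +x the board's front face (board top 24 mm above this point). Grey cheeks, 30 mm above this point, bound the pocket to 104 mm in y. z up. Axes as the jig's.
- seat_bar (a joint): Black sprung bar (6 x 50 mm) in the middle of the pocket's floor. 0 m when up, its top then 6 mm above the floor; grows as it is pressed down; 0.006 m when a holder's foot rests on the floor. Takes about 2.4 N to start and 6 N at 0.006 m.
- holder_mid (a point): Half-way up the white label holder (85 mm tall, 60 g), 42.5 mm above its foot. Plate 5 mm thick (x), 90 mm wide (y), 62 mm tall, paper labels left and right; in its middle a grip block 12 mm thick (x), 34 mm wide (y), 40 to 85 mm above the foot: grip it across its 12 mm. Either face may look forward. z up. Starts upright in the stand's groove.
- label_holder: The same white label holder; origin at the centre of its foot, axes as at holder_mid.
- stand: Fixed wooden block, 56 (x) x 126 (y) x 30 mm, origin under its centre. Groove along its y axis, 6.6 mm wide, 96 mm long, its floor 10 mm above the bench; the label holder stands in it.
- screwdriver: Bystander: screwdriver lying on the bench.
- glue_bottle: Bystander: white bottle, 48 mm diameter, 130 mm tall, origin under its centre.
- tape_roll: Bystander: roll of tape lying flat, 90 mm diameter, 24 mm tall, origin under its centre.
There are look-alikes about, which are no part of the job. What is meant by the label_holder is not pink, turquoise or yellow, and is the smaller of those in its own colour.

How it is judged:
By the outcome, as a careful person would: the job done as asked, in the order asked, and still so for the second after the job is handed in, while the arm keeps its last pose, push and grip.
It also fails if it takes over 64 s, if anything falls off the work surface, if the arm or the gripper's body presses on something with over 40 N, if the wrist force passes 120 N, or if a joint passes its speed limit or range.

## Working session

There is one attempt and no reset: what is moved stays moved. The work goes in short steps, Python scripts to look and compute and a tool call to move; the robot and the scene stay as the last step left them, time stands still between calls to the robot, and variables do not carry over. Pictures are saved under pics/ and viewed, and the job is handed in when it is done.

Besides the shell and the picture viewer there is one more tool, called after ">>>" as name(argument=value, ...) on one line, values as JSON. apply_moves: Moves the arm, as the interface text tells. Its arguments: {"type":"object","properties":{"motion":{"type":"array"},"grip":{"type":"number"},"grip_force":{"type":"number"}},"required":["motion"]}

```bash
mkdir -p pics
python3 - <<'E'
from cell import *
import cv2,pickle
print(observe())
for n in ("scene","side"):
    p=read_camera(n); pickle.dump(p,open(f'pics/{n}0.pkl','wb'))
    cv2.imwrite(f'pics/{n}0.png',cv2.resize(p['img'][:,:,::-1],None,fx=1.42,fy=1.42,interpolation=cv2.INTER_CUBIC))
    for q in ["drill_tip","mark","knob_mid","slot","holder_mid","stand","glue_bottle","tape_roll","screwdriver"]:
        print(n,q,[(r['location'],round(r['score'],2)) for r in tip_of(q,p)])
E
```

```text
{'time': 0.0, 'qpos': array([-1.31000965e+00,  3.42706843e-01,  1.52502960e+00, -3.36083531e-05,
        1.27538931e+00, -1.45989667e-01]), 'qvel': array([ 0.00052373,  0.00119565,  0.00087653,  0.00077693, -0.00072787,
        0.00043193]), 'joint_efforts': array([ 2.63876434e-03, -4.31236768e+01, -2.44219673e+01,  7.20252050e-02,
        5.60091133e-02, -1.40013376e-04]), 'tool_pos': array([ 0.20765313, -0.48184775,  0.29154874]), 'tool_rot': array([-3.14007119e+00, -1.91226136e-04,  4.06786006e-01]), 'contact_force': array([-0.38303821,  0.67935487,  0.08703176]), 'torque': array([-0.0034754 ,  0.04366338,  0.04765845]), 'opening': 0.09175945815492575}
scene drill_tip [([0.5404, -0.2413, 0.0476], 0.78), ([0.4917, -0.0193, 0.0173], 0.65), ([0.5384, -0.1483, 0.0384], 0.36)]
scene mark [([0.5387, -0.15, 0.0389], 0.77)]
scene knob_mid [([0.5596, 0.0951, 0.0678], 0.71)]
scene slot [([0.4884, -0.0192, 0.0178], 0.89)]
scene holder_mid [([0.3212, 0.3053, 0.0588], 0.88), ([0.5168, 0.448, 0.0412], 0.7), ([0.4762, 0.2944, 0.0543], 0.63), ([0.385, 0.4438, 0.0409], 0.6), ([0.3306, 0.1382, 0.06
[... 262 characters left out ...]
.91), ([0.7838, 0.0483, 0.0012], 0.34)]
side mark [([0.5354, -0.1493, 0.0353], 0.96), ([0.6876, 0.2957, -0.0042], 0.39), ([0.5621, 0.0984, 0.066], 0.19)]
side knob_mid [([0.4764, 0.2982, 0.0089], 0.75), ([0.5628, 0.1005, 0.0645], 0.66), ([0.4834, -0.0189, 0.0187], 0.25)]
side slot [([0.483, -0.0163, 0.0163], 0.86)]
side holder_mid [([0.4785, 0.2988, 0.053], 0.93), ([0.3261, 0.1365, 0.0617], 0.87), ([0.52, 0.4458, 0.0384], 0.63), ([0.382, 0.4397, 0.0415], 0.6), ([0.3149, 0.3076, 0.0645], 0.56)]
side stand [([0.4772, 0.2954, 0.0027], 0.62)]
side glue_bottle [([0.6451, 0.3997, -0.0009], 0.74)]
side tape_roll [([0.6863, 0.2943, -0.0031], 0.79)]
side screwdriver [([0.7815, 0.0505, 0.0016], 0.56)]
```

View pics/scene0.png

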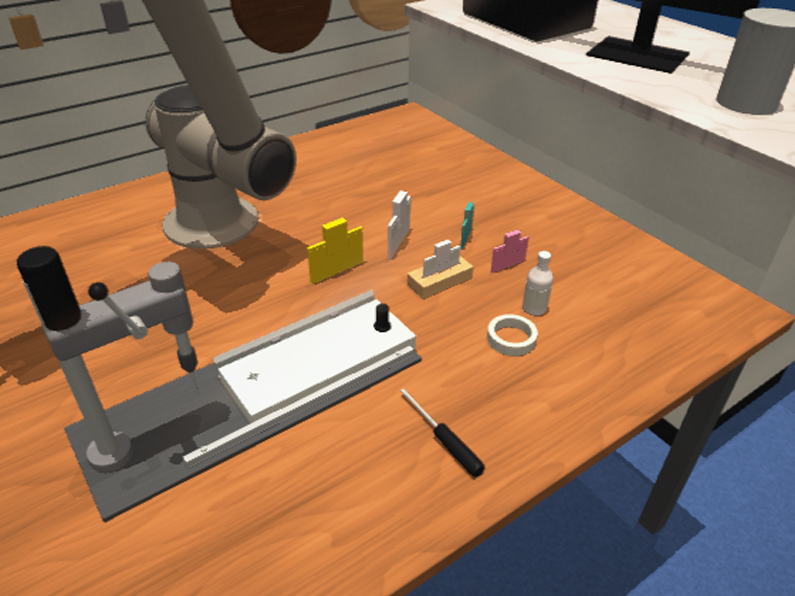

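View pics/side0.png

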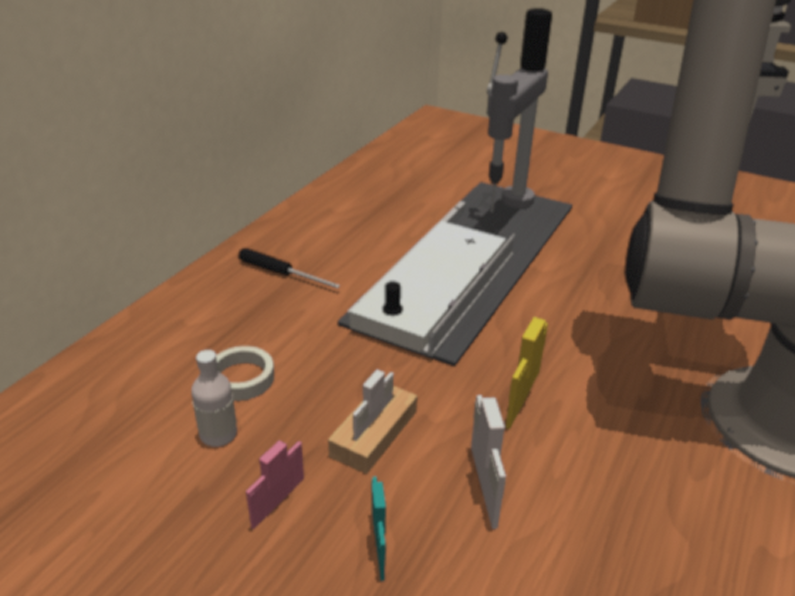

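Candidates for the holder are the white one in the stand (scene px 440,258) and the white one standing free (400,225). The yellow, turquoise and pink ones are excluded. I'll confirm with crops.

Run:
```python
import cv2,pickle
p=pickle.load(open('pics/scene0.pkl','rb'))['img'][:,:,::-1]
c=p[125:225,205:365]; cv2.imwrite('pics/c1.png',cv2.resize(c,None,fx=5,fy=5,interpolation=cv2.INTER_CUBIC))
c=p[195:345,110:310]; cv2.imwrite('pics/c2.png',cv2.resize(c,None,fx=4,fy=4,interpolation=cv2.INTER_CUBIC))
p=pickle.load(open('pics/side0.pkl','rb'))['img'][:,:,::-1]
c=p[120:260,230:410]; cv2.imwrite('pics/c3.png',cv2.resize(c,None,fx=4,fy=4,interpolation=cv2.INTER_CUBIC))
```

```text
(no output)
```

View pics/c1.png

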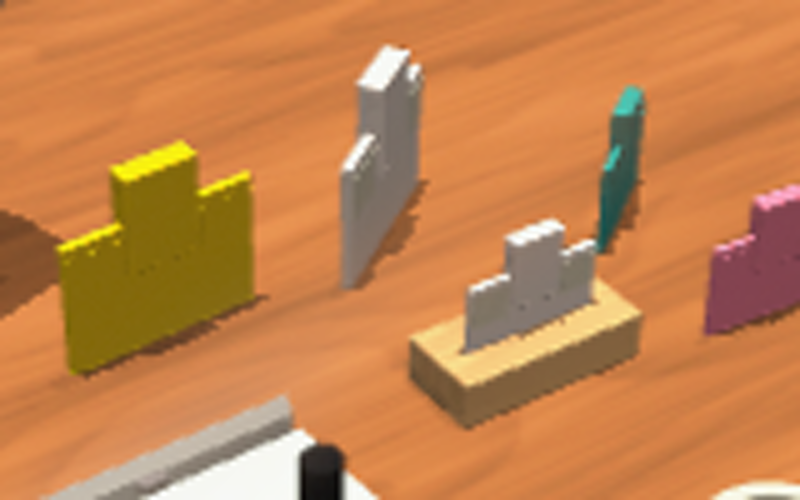

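View pics/c2.png

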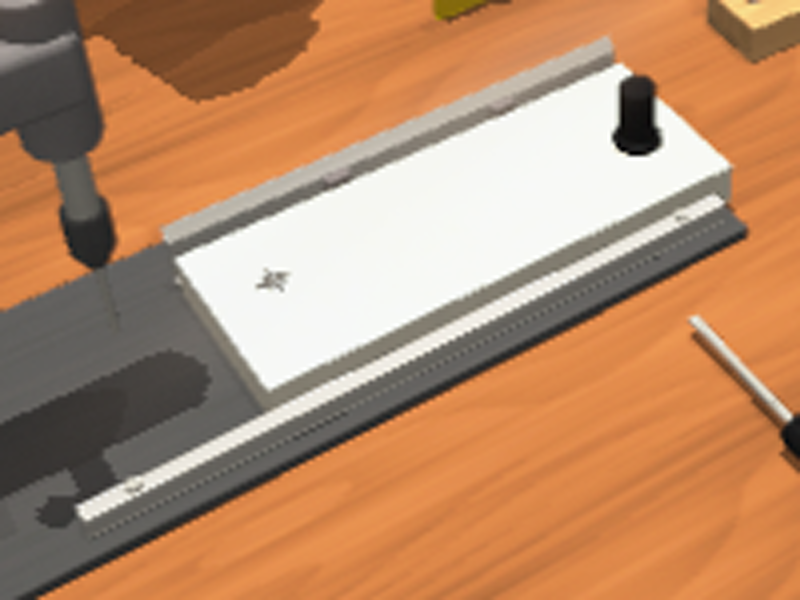

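View pics/c3.png

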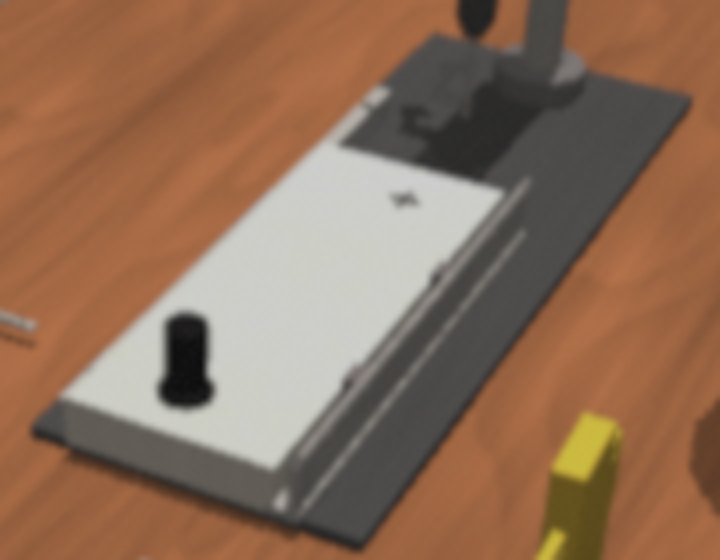

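The crop confirms that the white holder in the stand groove (c1 at 535,285) is the target. The free-standing white one at (385,165) is clearly larger. Next I'll compute the geometry from corner pixels.

```bash
cat > h.py <<'E'
import numpy as np,pickle,cv2
def ray(p,uv):
    K=p['camera_matrix'];d=np.linalg.inv(K)@np.array([uv[0],uv[1],1.]);R=p['R'];
    return -R.T@p['t'], R.T@d
def onz(p,uv,z):
    c,d=ray(p,uv);return c+d*(z-c[2])/d[2]
def proj(p,X):
    x=p['R']@np.array(X)+p['t'];x=p['camera_matrix']@x;return x[:2]/x[2]
def tri(ps,uvs):
    A=np.zeros((3,3));b=np.zeros(3)
    for p,u in zip(ps,uvs):
        c,d=ray(p,u);d=d/np.linalg.norm(d);P=np.eye(3)-np.outer(d,d);A+=P;b+=P@c
    return np.linalg.solve(A,b)
E
python3 - <<'E'
from h import *
np.set_printoptions(precision=4,suppress=True)
s=pickle.load(open('pics/scene0.pkl','rb'));d=pickle.load(open('pics/side0.pkl','rb'))
a=lambda x,y:(x/4+110,y/4+195)
b=lambda x,y:(x/4+230,y/4+120)
S=[onz(s,a(*q),.04) for q in [(268,390),(732,168),(177,260),(622,66)]]
D=[onz(d,b(*q),.04) for q in [(335,147),(62,398),(503,190),(275,468)]]
for n,i in(('S',S),('D',D)):
    print(n,*i)
    for u,v in((0,1),(2,3)):
        e=i[v]-i[u];print('yaw',np.arctan2(-e[0],e[1]),np.linalg.norm(e))
print('mark',onz(s,a(273,279),.04),onz(d,b(404,199),.04))
print('tip@.052',onz(s,a(118,328),.052))
# base plate edges z~0? rail
for q in [(80,510),(718,200)]: print(onz(s,a(*q),.02))
# stand top corners (z .03) scene crop1 /5+(205,125)
c=lambda x,y:(x/5+205,y/5+125)
for q in [(410,340),(468,388),(641,317)]: print('stand',onz(s,c(*q),.03))
# block top corners z=.095, plate top z .072
for q in [(506,235),(517,246),(565,231),(553,220)]: print('blk',onz(s,c(*q),.095))
for q in [(467,291),(509,275),(565,252),(595,240)]: print('plate',onz(s,c(*q),.072))
E
```

```text
S [ 0.6171 -0.1884  0.04  ] [0.6172 0.1303 0.04  ] [ 0.4955 -0.1887  0.04  ] [0.4947 0.1296 0.04  ]
yaw -0.0003440853479634651 0.3186232674385252
yaw 0.002330690281623454 0.3182872002884127
D [ 0.6018 -0.1855  0.04  ] [0.6096 0.1334 0.04  ] [ 0.4885 -0.1897  0.04  ] [0.4847 0.1304 0.04  ]
yaw -0.0246177410100367 0.3189112501471922
yaw 0.011740922163527798 0.32005846414429473
mark [ 0.5417 -0.1489  0.04  ] [ 0.5371 -0.1483  0.04  ]
tip@.052 [ 0.5385 -0.2408  0.052 ]
[ 0.6188 -0.3011  0.02  ]
[0.619  0.1187 0.02  ]
stand [0.4506 0.2332 0.03  ]
stand [0.5044 0.2339 0.03  ]
stand [0.5082 0.3565 0.03  ]
blk [0.4711 0.2824 0.095 ]
blk [0.4829 0.2808 0.095 ]
blk [0.4865 0.312  0.095 ]
blk [0.4743 0.3133 0.095 ]
plate [0.4763 0.2524 0.072 ]
plate [0.4774 0.2811 0.072 ]
plate [0.4777 0.3211 0.072 ]
plate [0.4781 0.3429 0.072 ]
```

```bash
cat > plan.py <<'E'
import sys,numpy as np
from cell import observe
from scipy.spatial.transform import Rotation as Ro
# usage: plan.py x y z yaw n [x y z yaw n ...]   (TCP, tool down)
o=observe();p=o['tool_pos'].copy();R=Ro.from_euler('xyz',o['tool_rot'])
print(round(o['time'],2),np.round(p,4),np.round(o['tool_rot'],4),'F',np.round(o['contact_force'],2),'op',round(o['opening'],4))
v=list(map(float,sys.argv[1:]))
rows=[]
for i in range(0,len(v),5):
    t=np.array(v[i:i+3]);Rt=Ro.from_euler('xyz',[np.pi,0,v[i+3]]);n=int(v[i+4])
    rv=(R.inv()*Rt).as_rotvec()
    d=(t-p)/n
    for k in range(n):
        rows.append('{"offset":%s,"rotation":%s}'%([round(float(x),1) for x in R.inv().apply(d)*1000],[round(float(x),3) for x in rv/n]))
        R=R*Ro.from_rotvec(rv/n)
    p=t;R=Rt
print(',\n'.join(rows))
E
python3 plan.py 0.34 -0.2 0.28 0.2 10 0.40 0.03 0.25 0 9
```

```text
1.0 [ 0.2077 -0.4822  0.2922] [3.1415 0.     0.4068] F [-0.19  0.36 -0.23] op 0.0915
{"offset":[23.3, -20.7, 1.2],"rotation":[0.0, -0.0, 0.021]},
{"offset":[22.9, -21.2, 1.2],"rotation":[0.0, -0.0, 0.021]},
{"offset":[22.4, -21.6, 1.2],"rotation":[0.0, -0.0, 0.021]},
{"offset":[22.0, -22.1, 1.2],"rotation":[0.0, -0.0, 0.021]},
{"offset":[21.5, -22.5, 1.2],"rotation":[0.0, -0.0, 0.021]},
{"offset":[21.1, -23.0, 1.2],"rotation":[0.0, -0.0, 0.021]},
{"offset":[20.6, -23.4, 1.2],"rotation":[0.0, -0.0, 0.021]},
{"offset":[20.1, -23.8, 1.2],"rotation":[0.0, -0.0, 0.021]},
{"offset":[19.6, -24.2, 1.2],"rotation":[0.0, -0.0, 0.021]},
{"offset":[19.1, -24.6, 1.2],"rotation":[0.0, -0.0, 0.021]},
{"offset":[11.6, -23.7, 3.3],"rotation":[0.0, -0.0, 0.022]},
{"offset":[11.1, -24.0, 3.3],"rotation":[0.0, -0.0, 0.022]},
{"offset":[10.5, -24.2, 3.3],"rotation":[0.0, -0.0, 0.022]},
{"offset":[10.0, -24.4, 3.3],"rotation":[0.0, -0.0, 0.022]},
{"offset":[9.5, -24.7, 3.3],"rotation":[0.0, -0.0, 0.022]},
{"offset":[8.9, -24.9, 3.3],"rotation":[0.0, -0.0, 0.022]},
{"offset":[8.4, -25.1, 3.3],"rotation":[0.0, -0.0, 0.022]},
{"offset":[7.8, -25.2, 3.3],"rotation":[0.0, -0.0, 0.022]},
{"offset":[7.2, -25.4, 3.3],"rotation":[0.0, -0.0, 0.022]}
```

>>> apply_moves(motion=[{"offset": [23, -21, 1], "rotation": [0, 0, 0.021]}, {"offset": [23, -21, 1], "rotation": [0, 0, 0.021]}, {"offset": [22, -22, 1], "rotation": [0, 0, 0.021]}, {"offset": [22, -22, 1], "rotation": [0, 0, 0.021]}, {"offset": [22, -22, 1], "rotation": [0, 0, 0.021]}, {"offset": [21, -23, 1], "rotation": [0, 0, 0.021]}, {"offset": [21, -23, 1], "rotation": [0, 0, 0.021]}, {"offset": [20, -24, 1], "rotation": [0, 0, 0.021]}, {"offset": [20, -24, 1], "rotation": [0, 0, 0.021]}, {"offset": [19, -25, 1], "rotation": [0, 0, 0.021]}])

```text
time: 1.83
tool_pos: [0.3448, -0.1948, 0.281]
tool_rot: [3.136, -0.001, 0.176]
contact_force: [2.0, -0.2, -0.3]
opening: 0.0917
```

>>> apply_moves(motion=[{"offset": [12, -24, 3], "rotation": [0, 0, 0.022]}, {"offset": [11, -24, 3], "rotation": [0, 0, 0.022]}, {"offset": [10, -24, 3], "rotation": [0, 0, 0.022]}, {"offset": [10, -24, 3], "rotation": [0, 0, 0.022]}, {"offset": [10, -25, 3], "rotation": [0, 0, 0.022]}, {"offset": [9, -25, 3], "rotation": [0, 0, 0.022]}, {"offset": [8, -25, 3], "rotation": [0, 0, 0.022]}, {"offset": [8, -25, 3], "rotation": [0, 0, 0.022]}, {"offset": [7, -25, 3], "rotation": [0, 0, 0.022]}])

```text
time: 2.58
tool_pos: [0.4139, 0.0456, 0.2541]
tool_rot: [3.134, -0.009, -0.031]
contact_force: [0.8, -0.4, 1.4]
opening: 0.0917
```

```bash
python3 plan.py 0.48 0.09 0.24 0 6
```

```text
2.58 [0.4139 0.0456 0.2541] [ 3.1345 -0.0091 -0.0309] F [ 0.75 -0.39  1.38] op 0.0917
{"offset":[10.8, -7.8, 2.4],"rotation":[0.001, -0.002, -0.005]},
{"offset":[10.8, -7.7, 2.4],"rotation":[0.001, -0.002, -0.005]},
{"offset":[10.9, -7.6, 2.4],"rotation":[0.001, -0.002, -0.005]},
{"offset":[10.9, -7.6, 2.4],"rotation":[0.001, -0.002, -0.005]},
{"offset":[10.9, -7.5, 2.4],"rotation":[0.001, -0.002, -0.005]},
{"offset":[11.0, -7.5, 2.4],"rotation":[0.001, -0.002, -0.005]}
```

>>> apply_moves(motion=[{"offset": [24, -9, 6], "rotation": [0.001, -0.002, -0.005]}, {"offset": [24, -9, 6], "rotation": [0.001, -0.002, -0.005]}, {"offset": [24, -9, 6], "rotation": [0.001, -0.002, -0.005]}, {"offset": [24, -9, 6], "rotation": [0.001, -0.002, -0.005]}, {"offset": [24, -9, 6], "rotation": [0.001, -0.002, -0.005]}, {"offset": [24, -9, 6], "rotation": [0.001, -0.002, -0.005]}, {"offset": [0, 0, 0], "rotation": [0, 0, 0]}])

```text
time: 3.17
tool_pos: [0.5646, 0.1065, 0.2164]
tool_rot: [-3.141, 0.002, 0.007]
contact_force: [-0.8, -0.1, 0.5]
opening: 0.0917
```

```bash
python3 - <<'E'
from cell import *
import cv2,pickle
from h import *
o=observe();p=read_camera('wrist');p['o']=o;pickle.dump(p,open('pics/w1.pkl','wb'))
cv2.imwrite('pics/w1.png',p['img'][:,:,::-1]); print(p['tool_from_camera'].round(4),p['camera_matrix'])
E
python3 plan.py 0.561 0.098 0.113 0 8
```

```text
[[ 0.000e+00 -9.668e-01 -2.556e-01  6.830e-02]
 [ 1.000e+00 -2.000e-04  8.000e-04 -6.000e-04]
 [-9.000e-04 -2.556e-01  9.668e-01 -9.180e-02]
 [ 0.000e+00  0.000e+00  0.000e+00  1.000e+00]] [[297.98313788   0.         280.23759702]
 [  0.         297.98313788 216.32719548]
 [  0.           0.           1.        ]]
3.22 [0.5629 0.1061 0.2167] [3.1415 0.0033 0.0068] F [-0.05  0.56  0.69] op 0.092
{"offset":[-0.2, 1.0, 13.0],"rotation":[0.0, 0.0, 0.001]},
{"offset":[-0.2, 1.0, 13.0],"rotation":[0.0, 0.0, 0.001]},
{"offset":[-0.2, 1.0, 13.0],"rotation":[0.0, 0.0, 0.001]},
{"offset":[-0.2, 1.0, 13.0],"rotation":[0.0, 0.0, 0.001]},
{"offset":[-0.2, 1.0, 13.0],"rotation":[0.0, 0.0, 0.001]},
{"offset":[-0.2, 1.0, 13.0],"rotation":[0.0, 0.0, 0.001]},
{"offset":[-0.2, 1.0, 13.0],"rotation":[0.0, 0.0, 0.001]},
{"offset":[-0.2, 1.0, 13.0],"rotation":[0.0, 0.0, 0.001]}
```

View pics/w1.png

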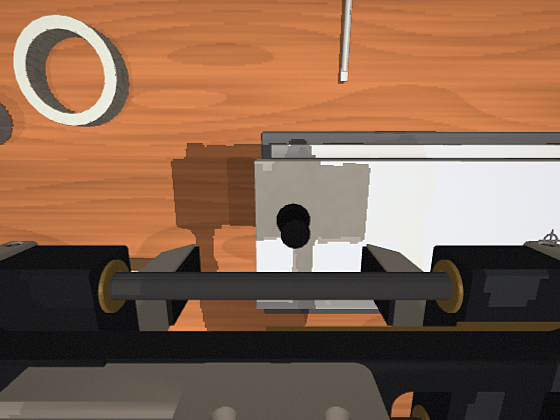

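The wrist view shows the knob centred at about (294,233), between the fingers. The mark's edge shows at (550,237).

```bash
cat >> h.py <<'E'
from scipy.spatial.transform import Rotation as Ro
def wristcam(p,o):
    T=np.eye(4);T[:3,:3]=Ro.from_euler('xyz',o['tool_rot']).as_matrix();T[:3,3]=o['tool_pos']
    M=np.linalg.inv(T@p['tool_from_camera']);q=dict(p);q['R']=M[:3,:3];q['t']=M[:3,3];return q
E
python3 - <<'E'
from h import *
p=pickle.load(open('pics/w1.pkl','rb'));w=wristcam(p,p['o'])
print(onz(w,(294.5,233),.085),onz(w,(293,214),.045),onz(w,(551,239),.04),proj(w,(.561,.098,.085)))
for u in [(255,160),(255,307),(560,158.5)]:print(onz(w,u,.04))
im=p['img'][190:290,240:350,::-1];cv2.imwrite('pics/w1c.png',cv2.resize(im,None,fx=6,fy=6,interpolation=cv2.INTER_NEAREST))
E
```

```text
[0.56017496 0.09578361 0.085     ] [0.56529791 0.095377   0.045     ] [ 0.54111081 -0.15057563  0.04      ] [291.69953468 231.98249758]
[0.61320552 0.12970729 0.04      ]
[0.46648454 0.13189956 0.04      ]
[ 0.6163496  -0.14043241  0.04      ]
```

View pics/w1c.png

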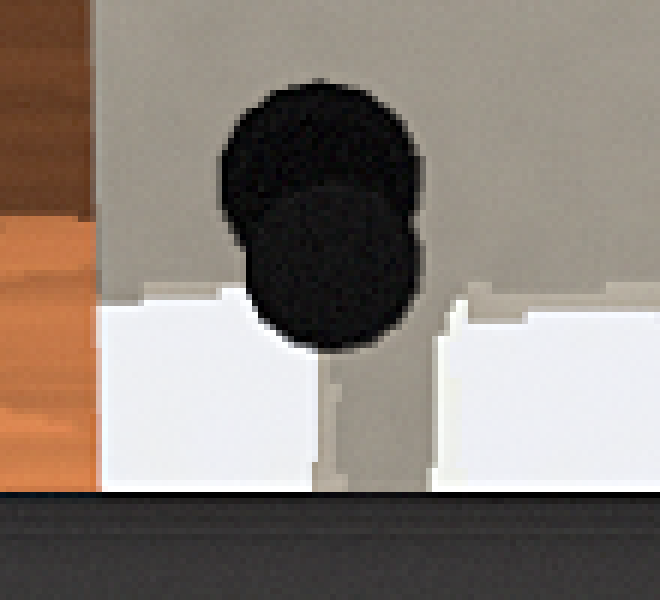

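>>> apply_moves(motion=[{"offset": [-1, 2, 15], "rotation": [0, 0, 0.003]}, {"offset": [-1, 2, 15], "rotation": [0, 0, 0.003]}, {"offset": [0, 2, 15], "rotation": [0, 0, 0]}, {"offset": [0, 2, 15], "rotation": [0, 0, 0]}, {"offset": [0, 1, 15], "rotation": [0, 0, 0]}, {"offset": [0, 1, 12], "rotation": [0, 0, 0]}, {"offset": [0, 0, 8], "rotation": [0, 0, 0]}, {"offset": [0, 0, 0], "rotation": [0, 0, 0]}])

```text
time: 3.88
tool_pos: [0.5555, 0.0937, 0.1213]
tool_rot: [3.141, 0.003, -0.0]
contact_force: [-1.0, -0.2, -0.0]
opening: 0.0915
```

>>> apply_moves(motion=[{"offset": [4, -2, 6], "rotation": [0, 0, 0]}, {"offset": [0, 0, 0], "rotation": [0, 0, 0]}])

```text
time: 4.05
tool_pos: [0.5594, 0.0955, 0.116]
tool_rot: [3.141, 0.002, -0.001]
contact_force: [-0.8, 0.7, -0.5]
opening: 0.0914
```

>>> apply_moves(motion=[{"offset": [0, 0, 0], "rotation": [0, 0, 0]}, {"offset": [0, 0, 0], "rotation": [0, 0, 0]}, {"offset": [0, 0, 0], "rotation": [0, 0, 0]}, {"offset": [0, 0, 0], "rotation": [0, 0, 0]}, {"offset": [0, 0, 0], "rotation": [0, 0, 0]}, {"offset": [0, 0, 0], "rotation": [0, 0, 0]}, {"offset": [0, 0, 0], "rotation": [0, 0, 0]}, {"offset": [0, 0, 0], "rotation": [0, 0, 0]}], grip=1, grip_force=25)

```text
time: 4.72
tool_pos: [0.561, 0.096, 0.1191]
tool_rot: [3.141, -0.003, 0.0]
contact_force: [0.2, -0.0, 0.0]
opening: 0.0433
```

>>> apply_moves(motion=[{"offset": [0, 0, 0], "rotation": [0, 0, 0]}, {"offset": [0, 0, 0], "rotation": [0, 0, 0]}, {"offset": [0, 0, 0], "rotation": [0, 0, 0]}, {"offset": [0, 0, 0], "rotation": [0, 0, 0]}, {"offset": [0, 0, 0], "rotation": [0, 0, 0]}, {"offset": [0, 0, 0], "rotation": [0, 0, 0]}])

```text
time: 5.22
tool_pos: [0.5609, 0.0957, 0.119]
tool_rot: [3.14, -0.003, 0.0]
contact_force: [-0.1, -1.1, 0.5]
opening: 0.0229
```

>>> apply_moves(motion=[{"offset": [0, 5, 0], "rotation": [0, 0, 0]}, {"offset": [0, 8, 0], "rotation": [0, 0, 0]}, {"offset": [0, 10, 0], "rotation": [0, 0, 0]}, {"offset": [0, 10, 0], "rotation": [0, 0, 0]}, {"offset": [0, 10, 0], "rotation": [0, 0, 0]}, {"offset": [0, 10, 0], "rotation": [0, 0, 0]}, {"offset": [0, 10, 0], "rotation": [0, 0, 0]}, {"offset": [0, 8, 0], "rotation": [0, 0, 0]}, {"offset": [0, 5, 0], "rotation": [0, 0, 0]}, {"offset": [0, 0, 0], "rotation": [0, 0, 0]}])

```text
time: 6.05
tool_pos: [0.5612, 0.0247, 0.1191]
tool_rot: [-3.13, -0.006, 0.002]
contact_force: [0.1, -0.9, -0.2]
opening: 0.0229
```

Run:
```python
from cell import *
from h import *
print(observe()['tool_pos'],observe()['contact_force'])
for n in ("scene","side"):
    p=read_camera(n); pickle.dump(p,open(f'pics/{n}1.pkl','wb'))
    c=p['img'][230:310,110:230] if n=='scene' else p['img'][100:200,290:410]
    cv2.imwrite(f'pics/{n}1.png',cv2.resize(c[:,:,::-1],None,fx=6,fy=6,interpolation=cv2.INTER_CUBIC))
    for q in ["drill_tip","mark"]: print(n,q,[(r['location'],round(r['score'],2)) for r in tip_of(q,p)][:2])
```

```text
[0.56121173 0.02465352 0.1190538 ] [ 0.0908446  -0.88429165 -0.1821957 ]
scene drill_tip [([0.559, 0.0246, 0.0666], 0.7), ([0.5383, -0.2445, 0.0487], 0.57)]
scene mark [([0.5334, -0.218, 0.04], 0.6)]
side drill_tip [([0.5398, -0.2416, 0.0534], 0.96), ([0.5616, 0.0302, 0.0643], 0.5)]
side mark [([0.5376, -0.2207, 0.0357], 0.92)]
```

View pics/scene1.png

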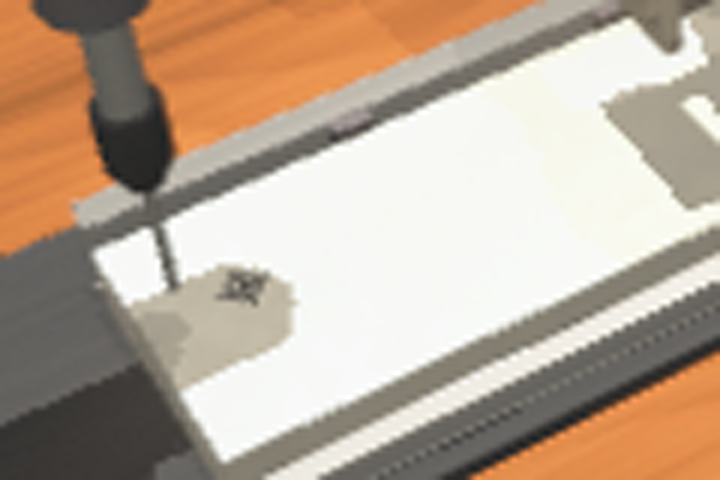

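View pics/side1.png

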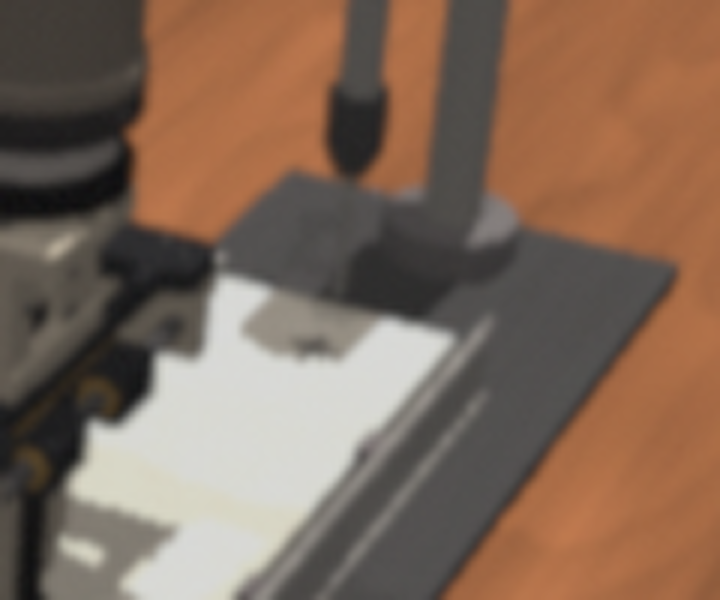

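Scene crop: drill tip at (175,290), mark at (244,286). Side crop: bit end at about (343,295), mark at (315,348).

Run:
```python
from h import *
s=pickle.load(open('pics/scene1.pkl','rb'));d=pickle.load(open('pics/side1.pkl','rb'))
ts=(175/6+110,290/6+230);ms=(244/6+110,286/6+230)
td=(343/6+290,295/6+100);md=(315/6+290,348/6+100)
print('tip',onz(s,ts,.052),onz(d,td,.052),tri([s,d],[ts,td]));print('mark',onz(s,ms,.04),onz(d,md,.04),tri([s,d],[ms,md]))
```

```text
tip [ 0.54184395 -0.24297366  0.052     ] [ 0.53593454 -0.2458922   0.052     ] [ 0.53755213 -0.24390857  0.05085604]
mark [ 0.54316467 -0.2182899   0.04      ] [ 0.53564214 -0.21713346  0.04      ] [ 0.53809228 -0.21860587  0.03730695]
```

>>> apply_moves(motion=[{"offset": [0, 5, 0], "rotation": [-0.005, 0.003, 0]}, {"offset": [0, 6, 0], "rotation": [-0.005, 0.003, 0]}, {"offset": [0, 6, 0], "rotation": [0, 0, 0]}, {"offset": [0, 5, 0], "rotation": [0, 0, 0]}, {"offset": [0, 3, 0], "rotation": [0, 0, 0]}, {"offset": [0, 0, 0], "rotation": [0, 0, 0]}])

```text
time: 6.85
tool_pos: [0.561, 0.005, 0.1191]
tool_rot: [-3.133, -0.013, 0.003]
contact_force: [-0.5, -3.0, -0.7]
opening: 0.0229
```

```bash
cat > look.py <<'E'
import sys
from cell import *
from h import *
k=sys.argv[1]
print(observe()['tool_pos'],observe()['contact_force'])
for n in ("scene","side"):
    p=read_camera(n); pickle.dump(p,open(f'pics/{n}{k}.pkl','wb'))
    c=p['img'][255:305,110:180] if n=='scene' else p['img'][120:190,305:385]
    cv2.imwrite(f'pics/{n}{k}.png',cv2.resize(c[:,:,::-1],None,fx=10 if n=='scene' else 8,fy=10 if n=='scene' else 8,interpolation=cv2.INTER_CUBIC))
E
python3 look.py 2
```

```text
[0.56099137 0.00496456 0.1190524 ] [-0.49619928 -2.95936063 -0.65460294]
```

View pics/scene2.png

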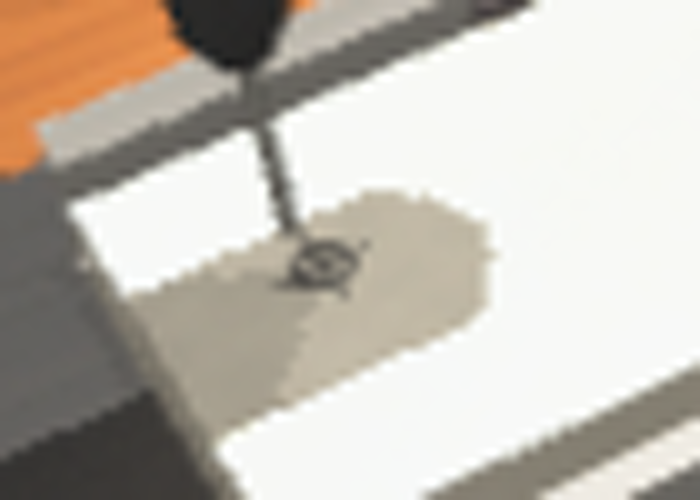

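View pics/side2.png

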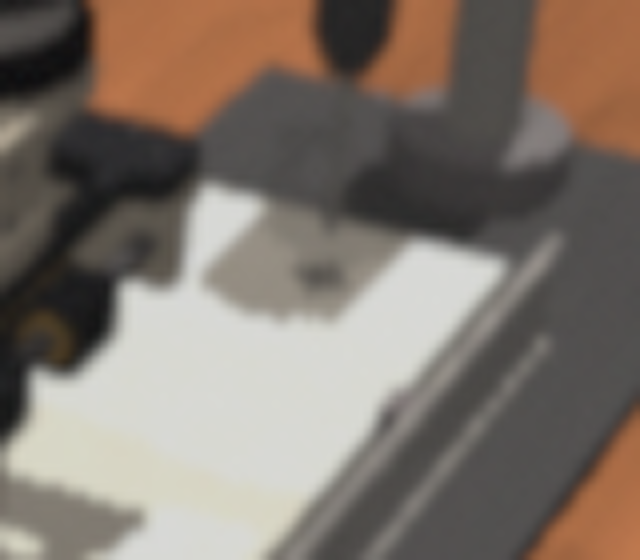

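Scene crop: tip at (293,235), ring centre at (325,265). Side crop: bit end at (332,225), mark at (320,275).

Run:
```python
from h import *
s=pickle.load(open('pics/scene2.pkl','rb'));d=pickle.load(open('pics/side2.pkl','rb'))
ts=(293/10+110,235/10+255);ms=(325/10+110,265/10+255)
td=(332/8+305,225/8+120);md=(320/8+305,275/8+120)
T=tri([s,d],[ts,td]);M=tri([s,d],[ms,md]);print('tri',T,M)
print('tip',onz(s,ts,.052),onz(d,td,.052));print('mark',onz(s,ms,.04),onz(d,md,.04))
for c,t,f,o in((s,ts,10,(110,255)),(d,td,8,(305,120))):
    A=onz(c,t,.052);A[2]=.04;print('should be in crop',(proj(c,A)-o)*f)
```

```text
tri [ 0.53996427 -0.24435266  0.0529123 ] [ 0.53942389 -0.23854735  0.03804377]
tip [ 0.54248488 -0.24292279  0.052     ] [ 0.53960102 -0.25024655  0.052     ]
mark [ 0.5435994  -0.23807718  0.04      ] [ 0.53751415 -0.23806223  0.04      ]
should be in crop [302.6616294  271.12547843]
should be in crop [328.5852912  257.67060259]
```

>>> apply_moves(motion=[{"offset": [0, 3, 0], "rotation": [-0.004, 0, 0]}, {"offset": [0, 3, 0], "rotation": [-0.004, 0, 0]}, {"offset": [0, 0, 0], "rotation": [0, 0, 0]}])

```text
time: 7.2
tool_pos: [0.561, 0.0001, 0.1191]
tool_rot: [-3.139, -0.013, 0.003]
contact_force: [0.3, -2.1, 0.2]
opening: 0.0229
```

```bash
python3 look.py 3
```

```text
[5.61012938e-01 1.23055148e-04 1.19058833e-01] [ 0.27154637 -2.09190111  0.19079825]
```

View pics/scene3.png

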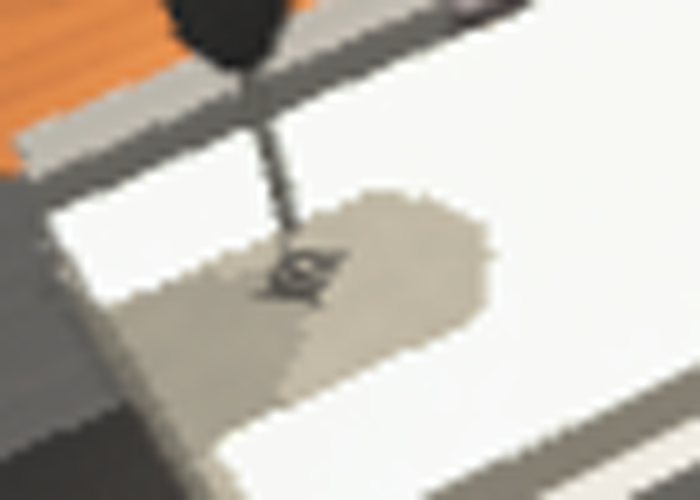

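View pics/side3.png

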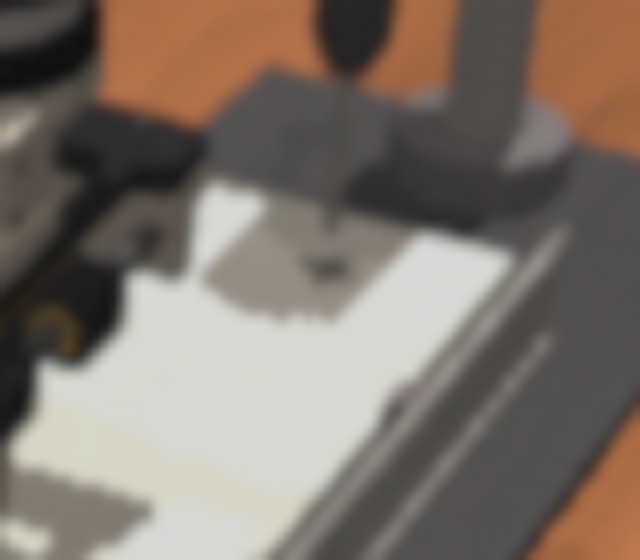

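The mark in the scene crop is at (302,276), against about (303,274) expected directly below the tip. It is aligned to within about 1 mm, and the side view agrees. I'll release the knob.

>>> apply_moves(motion=[{"offset": [0, 0, 0], "rotation": [0, 0, 0]}, {"offset": [0, 0, 0], "rotation": [0, 0, 0]}, {"offset": [0, 0, 0], "rotation": [0, 0, 0]}, {"offset": [0, 0, 0], "rotation": [0, 0, 0]}, {"offset": [0, 0, 0], "rotation": [0, 0, 0]}, {"offset": [0, 0, 0], "rotation": [0, 0, 0]}, {"offset": [0, 0, 0], "rotation": [0, 0, 0]}, {"offset": [0, 0, 0], "rotation": [0, 0, 0]}], grip=0.2)

```text
time: 7.97
tool_pos: [0.5609, -0.0003, 0.1187]
tool_rot: [-3.139, -0.012, 0.002]
contact_force: [0.6, -0.5, 0.4]
opening: 0.0708
```

>>> apply_moves(motion=[{"offset": [0, 0, -15], "rotation": [0, 0, 0]}, {"offset": [0, 0, -20], "rotation": [0, 0, 0]}, {"offset": [0, 0, -25], "rotation": [0, 0, 0]}, {"offset": [0, 0, -25], "rotation": [0, 0, 0]}, {"offset": [0, 0, -25], "rotation": [0, 0, 0]}, {"offset": [0, 0, -10], "rotation": [0, 0, 0]}])

```text
time: 8.47
tool_pos: [0.5574, -0.0003, 0.2396]
tool_rot: [-3.138, -0.002, 0.002]
contact_force: [0.5, 0.4, 0.4]
opening: 0.0737
```

```bash
python3 look.py 4;  python3 plan.py 0.478 0.2 0.26 0.8 8 0.478 0.298 0.24 1.54 8
```

```text
[ 5.57423144e-01 -2.81296527e-04  2.39599282e-01] [0.54490882 0.39201511 0.391621  ]
8.57 [ 5.574e-01 -3.000e-04  2.385e-01] [-3.138e+00 -2.500e-03  2.300e-03] F [ 1.12 -0.76 -0.3 ] op 0.0734
{"offset":[-9.9, -25.1, -2.6],"rotation":[-0.0, -0.0, -0.1]},
{"offset":[-7.3, -25.9, -2.6],"rotation":[-0.0, -0.0, -0.1]},
{"offset":[-4.7, -26.5, -2.6],"rotation":[-0.0, -0.0, -0.1]},
{"offset":[-2.0, -26.9, -2.6],"rotation":[-0.0, -0.0, -0.1]},
{"offset":[0.6, -26.9, -2.6],"rotation":[-0.0, -0.0, -0.1]},
{"offset":[3.3, -26.7, -2.7],"rotation":[-0.0, -0.0, -0.1]},
{"offset":[6.0, -26.3, -2.7],"rotation":[-0.0, -0.0, -0.1]},
{"offset":[8.5, -25.5, -2.7],"rotation":[-0.0, -0.0, -0.1]},
{"offset":[8.8, -8.5, 2.5],"rotation":[0.0, 0.0, -0.092]},
{"offset":[9.5, -7.7, 2.5],"rotation":[0.0, 0.0, -0.092]},
{"offset":[10.2, -6.8, 2.5],"rotation":[0.0, 0.0, -0.092]},
{"offset":[10.8, -5.8, 2.5],"rotation":[0.0, 0.0, -0.092]},
{"offset":[11.3, -4.8, 2.5],"rotation":[0.0, 0.0, -0.092]},
{"offset":[11.7, -3.7, 2.5],"rotation":[0.0, 0.0, -0.092]},
{"offset":[12.0, -2.6, 2.5],"rotation":[0.0, 0.0, -0.092]},
{"offset":[12.2, -1.5, 2.5],"rotation":[0.0, 0.0, -0.092]}
```

View pics/scene4.png

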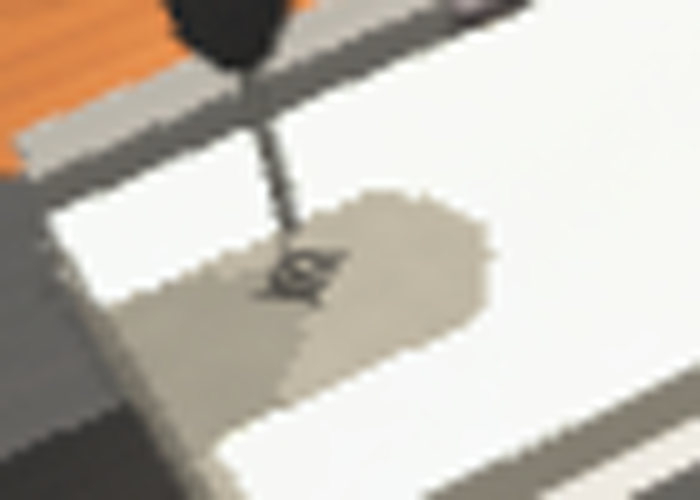

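The board stayed put after release, with the ring under the tip. Next I'll move to the holder.

>>> apply_moves(motion=[{"offset": [-10, -25, -3], "rotation": [0, 0, -0.1]}, {"offset": [-7, -26, -3], "rotation": [0, 0, -0.1]}, {"offset": [-5, -26, -3], "rotation": [0, 0, -0.1]}, {"offset": [-2, -27, -3], "rotation": [0, 0, -0.1]}, {"offset": [1, -27, -3], "rotation": [0, 0, -0.1]}, {"offset": [3, -27, -3], "rotation": [0, 0, -0.1]}, {"offset": [6, -26, -3], "rotation": [0, 0, -0.1]}, {"offset": [8, -25, -3], "rotation": [0, 0, -0.1]}], grip=0)

```text
time: 9.23
tool_pos: [0.4707, 0.2003, 0.2529]
tool_rot: [-3.132, 0.008, 0.828]
contact_force: [0.5, 0.2, -0.4]
opening: 0.092
```

>>> apply_moves(motion=[{"offset": [9, -8, 2], "rotation": [0, 0, -0.092]}, {"offset": [10, -8, 2], "rotation": [0, 0, -0.092]}, {"offset": [10, -7, 2], "rotation": [0, 0, -0.092]}, {"offset": [11, -6, 2], "rotation": [0, 0, -0.092]}, {"offset": [11, -5, 2], "rotation": [0, 0, -0.092]}, {"offset": [12, -4, 2], "rotation": [0, 0, -0.092]}, {"offset": [12, -3, 2], "rotation": [0, 0, -0.092]}, {"offset": [12, -2, 2], "rotation": [0, 0, -0.092]}, {"offset": [0, 0, 0], "rotation": [0, 0, 0]}])

```text
time: 9.98
tool_pos: [0.4562, 0.3071, 0.2233]
tool_rot: [-3.11, 0.005, 1.613]
contact_force: [-0.6, 0.2, -0.7]
opening: 0.0919
```

```bash
python3 - <<'E'
from cell import *
from h import *
o=observe();p=read_camera('wrist');p['o']=o;pickle.dump(p,open('pics/w2.pkl','wb'))
cv2.imwrite('pics/w2.png',p['img'][:,:,::-1])
E
python3 plan.py 0.478 0.298 0.24 1.54 3
```

```text
10.03 [0.4562 0.3062 0.2232] [-3.1096  0.0056  1.608 ] F [-1.09  0.13 -0.37] op 0.0922
{"offset":[-3.0, 7.0, -5.8],"rotation":[-0.011, 0.002, 0.023]},
{"offset":[-2.9, 7.1, -5.7],"rotation":[-0.011, 0.002, 0.023]},
{"offset":[-2.7, 7.2, -5.7],"rotation":[-0.011, 0.002, 0.023]}
```

View pics/w2.png

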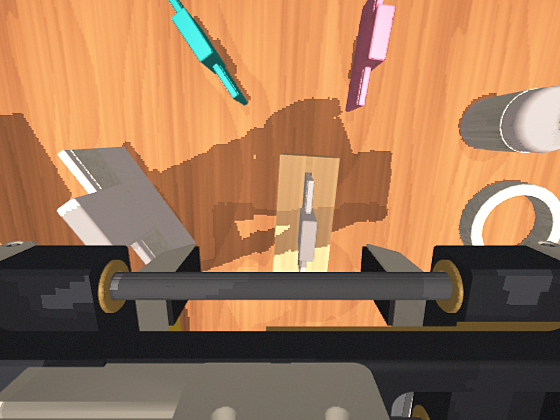

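The wrist view shows the stand at (300,215), with the holder's plate edge from (309,172) and its block from (310,205) to (307,262). The large white look-alike is on the left, reaching (190,265).

Run:
```python
from h import *
np.set_printoptions(precision=4,suppress=True)
p=pickle.load(open('pics/w2.pkl','rb'));w=wristcam(p,p['o'])
cv2.imwrite('pics/w2c.png',cv2.resize(p['img'][150:280,255:355,::-1],None,fx=6,fy=6,interpolation=cv2.INTER_CUBIC)[:600] if 0 else cv2.resize(p['img'][150:275,260:350,::-1],None,fx=4.8,fy=4.8,interpolation=cv2.INTER_CUBIC))
for z in (.09,.11,.13): print(z,[onz(w,u,z) for u in [(58,152),(60,210),(104,155)]])
s=pickle.load(open('pics/scene4.pkl','rb'));c=lambda x,y:(x/5+205,y/5+125)
# big white foot corners in scene: (345,287),(425,185) z0
print([onz(s,c(*u),0) for u in [(345,287),(425,185)]])
print([onz(s,c(*u),.12) for u in [(358,88),(388,45),(410,55)]])
```

```text
0.09 [array([0.2815, 0.3577, 0.09  ]), array([0.276 , 0.3122, 0.09  ]), array([0.3166, 0.357 , 0.09  ])]
0.11 [array([0.297 , 0.3594, 0.11  ]), array([0.292 , 0.3179, 0.11  ]), array([0.329 , 0.3587, 0.11  ])]
0.13 [array([0.3125, 0.361 , 0.13  ]), array([0.308 , 0.3237, 0.13  ]), array([0.3414, 0.3605, 0.13  ])]
[array([0.3537, 0.2557, 0.    ]), array([0.2908, 0.3624, 0.    ])]
[array([0.3307, 0.2801, 0.12  ]), array([0.3003, 0.3236, 0.12  ]), array([0.3172, 0.3276, 0.12  ])]
```

View pics/w2c.png

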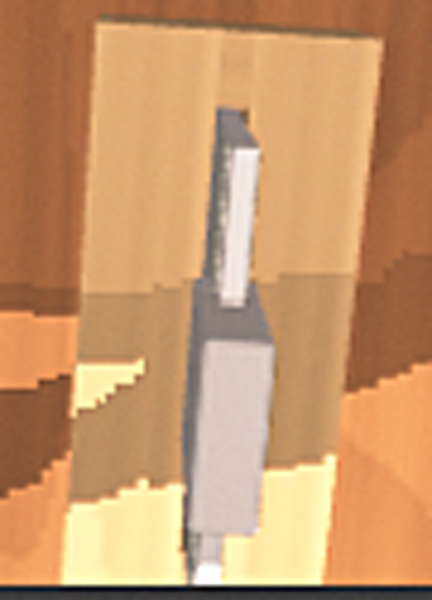

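Run:
```python
from h import *
np.set_printoptions(precision=4,suppress=True)
p=pickle.load(open('pics/w2.pkl','rb'));w=wristcam(p,p['o'])
f=lambda x,y:(x/4.8+260,y/4.8+150)
B=[onz(w,f(*u),.095) for u in [(205,340),(273,347),(258,535),(188,530)]];print(*B,np.mean(B,0))
e=(B[0]+B[1]-B[2]-B[3]);print('yaw',np.arctan2(-e[0],e[1]))
for z,a,b in((.03,(97,20),(62,583)),(.03,(383,38),(325,583)),(.072,(234,147),(218,305)),(.072,(258,150),(244,307))):
    A,C=onz(w,f(*a),z),onz(w,f(*b),z);e=A-C;print(A,C,'yaw',np.arctan2(-e[0],e[1]))
```

```text
[0.4689 0.3144 0.095 ] [0.4798 0.3138 0.095 ] [0.4797 0.2814 0.095 ] [0.4681 0.2817 0.095 ] [0.4741 0.2978 0.095 ]
yaw -0.013657241086820301
[0.4477 0.3598 0.03  ] [0.4451 0.2396 0.03  ] yaw -0.021712233165587482
[0.5035 0.3588 0.03  ] [0.5018 0.2429 0.03  ] yaw -0.014076345848749278
[0.473  0.3422 0.072 ] [0.4721 0.3144 0.072 ] yaw -0.033984945250250295
[0.4771 0.3419 0.072 ] [0.4766 0.3142 0.072 ] yaw -0.017606375724049533
```

```bash
python3 plan.py 0.476 0.298 0.17 1.551 6
```

```text
10.03 [0.4562 0.3062 0.2232] [-3.1096  0.0056  1.608 ] F [-1.09  0.13 -0.37] op 0.0922
{"offset":[-1.4, 3.5, 8.8],"rotation":[-0.005, 0.001, 0.009]},
{"offset":[-1.4, 3.5, 8.8],"rotation":[-0.005, 0.001, 0.009]},
{"offset":[-1.4, 3.5, 8.8],"rotation":[-0.005, 0.001, 0.009]},
{"offset":[-1.4, 3.4, 8.8],"rotation":[-0.005, 0.001, 0.009]},
{"offset":[-1.3, 3.4, 8.8],"rotation":[-0.005, 0.001, 0.009]},
{"offset":[-1.3, 3.4, 8.9],"rotation":[-0.005, 0.001, 0.009]}
```

>>> apply_moves(motion=[{"offset": [-1.4, 3.5, 9], "rotation": [-0.005, 0.001, 0.009]}, {"offset": [-1.4, 3.5, 9], "rotation": [-0.005, 0.001, 0.009]}, {"offset": [-1.4, 3.5, 9], "rotation": [-0.005, 0.001, 0.009]}, {"offset": [-1.4, 3.5, 9], "rotation": [-0.005, 0.001, 0.009]}, {"offset": [-1.4, 3.5, 9], "rotation": [-0.005, 0.001, 0.009]}, {"offset": [-1.4, 3.5, 9], "rotation": [-0.005, 0.001, 0.009]}, {"offset": [0, 0, 0], "rotation": [0, 0, 0]}])

```text
time: 10.62
tool_pos: [0.476, 0.2916, 0.1627]
tool_rot: [-3.136, 0.006, 1.527]
contact_force: [-0.2, 0.4, 0.2]
opening: 0.0918
```

```bash
python3 plan.py 0.476 0.298 0.17 1.551 2
```

```text
10.62 [0.476  0.2916 0.1627] [-3.136   0.0056  1.5266] F [-0.21  0.42  0.24] op 0.0918
{"offset":[3.2, -0.2, -3.7],"rotation":[-0.003, 0.003, -0.012]},
{"offset":[3.2, -0.1, -3.6],"rotation":[-0.003, 0.003, -0.012]}
```

>>> apply_moves(motion=[{"offset": [3, 0, -1], "rotation": [-0.003, 0.003, -0.012]}, {"offset": [3, 0, -1], "rotation": [-0.003, 0.003, -0.012]}, {"offset": [0, 0, 0], "rotation": [0, 0, 0]}, {"offset": [0, 0, 0], "rotation": [0, 0, 0]}])

```text
time: 10.95
tool_pos: [0.4762, 0.2966, 0.1651]
tool_rot: [-3.141, -0.0, 1.547]
contact_force: [0.1, 0.7, -0.3]
opening: 0.092
```

```bash
python3 - <<'E'
from cell import *
from h import *
o=observe();p=read_camera('wrist');p['o']=o;pickle.dump(p,open('pics/w3.pkl','wb'))
cv2.imwrite('pics/w3.png',p['img'][:,:,::-1])
for n in('side','scene'):
    p=read_camera(n);pickle.dump(p,open(f'pics/{n}5.pkl','wb'))
    c=p['img'][230:350,210:350] if n=='side' else p['img'][110:230,250:390]
    cv2.imwrite(f'pics/{n}5.png',cv2.resize(c[:,:,::-1],None,fx=5,fy=5,interpolation=cv2.INTER_CUBIC))
E
python3 plan.py 0.476 0.298 0.122 1.551 4
```

```text
11.1 [0.4762 0.2966 0.1651] [-3.1412e+00 -2.0000e-04  1.5473e+00] F [ 0.35 -0.28  0.02] op 0.092
{"offset":[0.4, -0.0, 10.8],"rotation":[-0.0, -0.0, -0.001]},
{"offset":[0.4, -0.1, 10.8],"rotation":[-0.0, -0.0, -0.001]},
{"offset":[0.4, -0.1, 10.8],"rotation":[-0.0, -0.0, -0.001]},
{"offset":[0.4, -0.1, 10.8],"rotation":[-0.0, -0.0, -0.001]}
```

View pics/w3.png

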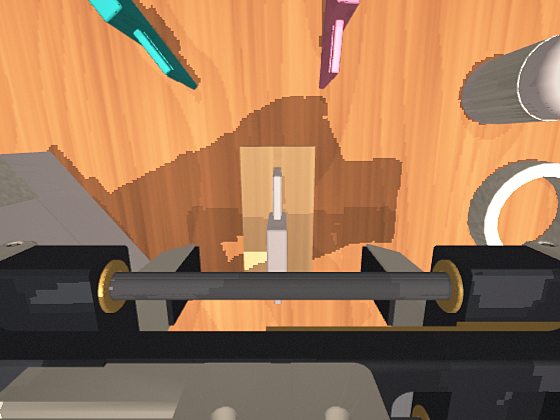

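View pics/side5.png

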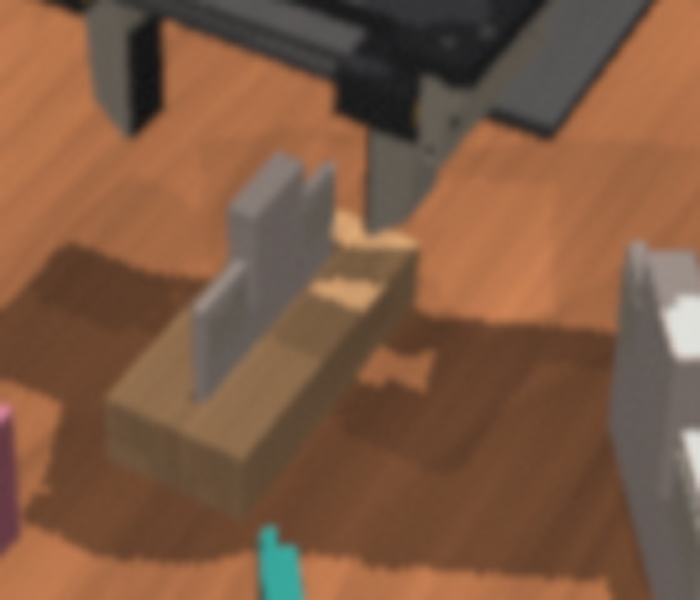

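View pics/scene5.png

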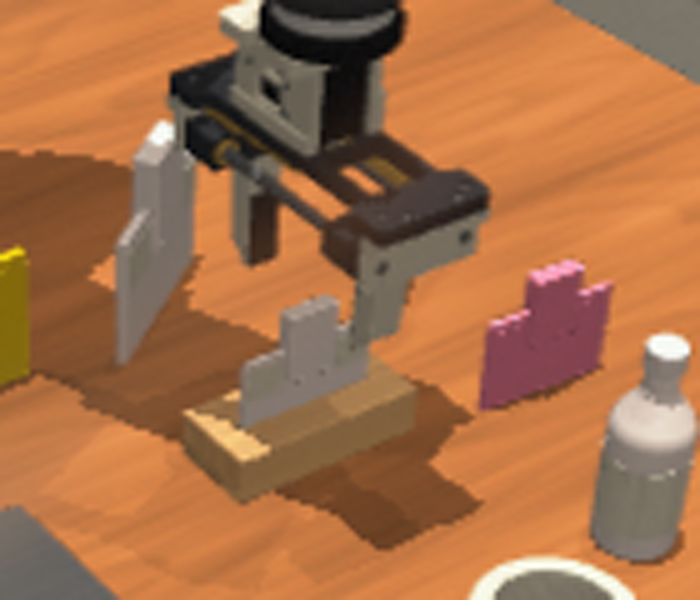

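Wrist view: the block is centred at column 277 against a finger midpoint of 281, so it sits about 2 mm to tool −y. I'll correct for that and go down.

>>> apply_moves(motion=[{"offset": [0.5, -1, 8], "rotation": [0, 0, 0]}, {"offset": [0.5, -1, 9], "rotation": [0, 0, 0]}, {"offset": [0, 0, 9], "rotation": [0, 0, 0]}, {"offset": [0, 0, 8], "rotation": [0, 0, 0]}, {"offset": [0, 0, 5], "rotation": [0, 0, 0]}, {"offset": [0, 0, 0], "rotation": [0, 0, 0]}])

```text
time: 11.6
tool_pos: [0.4733, 0.2978, 0.1216]
tool_rot: [-3.141, 0.0, 1.548]
contact_force: [-1.0, 0.2, -0.1]
opening: 0.092
```

Run:
```python
from cell import *
from h import *
o=observe();print(o['tool_pos'],o['tool_rot'],o['contact_force'])
p=read_camera('side');c=p['img'][230:350,210:350]
cv2.imwrite(f'pics/side6.png',cv2.resize(c[:,:,::-1],None,fx=5,fy=5,interpolation=cv2.INTER_CUBIC))
```

```text
[0.47334174 0.2978301  0.12160439] [-3.14052379e+00  9.53247949e-05  1.54758183e+00] [-0.99837676  0.17985722 -0.12029416]
```

View pics/side6.png

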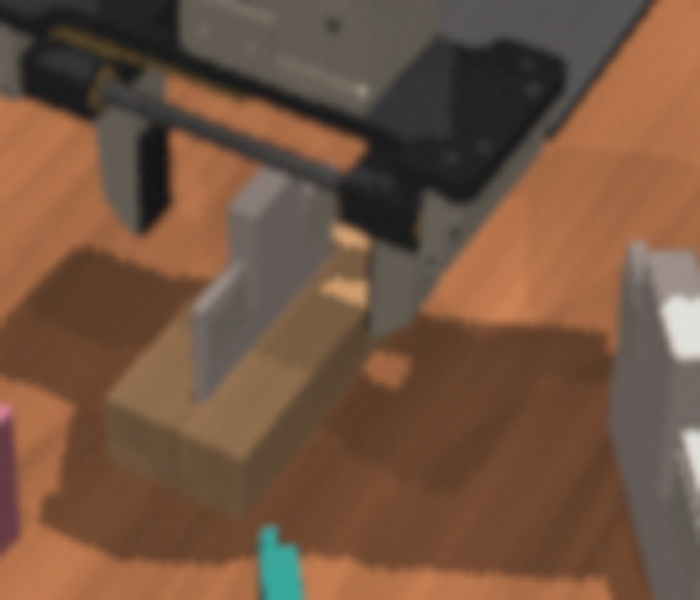

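The fingers straddle the block. I'll close at moderate force and watch the side force.

>>> apply_moves(motion=[{"offset": [0, 0.5, 0], "rotation": [0, 0, 0]}, {"offset": [0, 0, 0], "rotation": [0, 0, 0]}, {"offset": [0, 0, 0], "rotation": [0, 0, 0]}, {"offset": [0, 0, 0], "rotation": [0, 0, 0]}, {"offset": [0, 0, 0], "rotation": [0, 0, 0]}, {"offset": [0, 0, 0], "rotation": [0, 0, 0]}, {"offset": [0, 0, 0], "rotation": [0, 0, 0]}, {"offset": [0, 0, 0], "rotation": [0, 0, 0]}, {"offset": [0, 0, 0], "rotation": [0, 0, 0]}, {"offset": [0, 0, 0], "rotation": [0, 0, 0]}, {"offset": [0, 0, 0], "rotation": [0, 0, 0]}, {"offset": [0, 0, 0], "rotation": [0, 0, 0]}], grip=1, grip_force=12)

```text
time: 12.65
tool_pos: [0.4751, 0.2982, 0.1236]
tool_rot: [3.139, -0.001, 1.547]
contact_force: [-0.5, -0.3, 0.1]
opening: 0.0161
```

>>> apply_moves(motion=[{"offset": [0, 0, 0], "rotation": [0, 0, 0]}, {"offset": [0, 0, 0], "rotation": [0, 0, 0]}, {"offset": [0, 0, 0], "rotation": [0, 0, 0]}, {"offset": [0, 0, 0], "rotation": [0, 0, 0]}, {"offset": [0, 0, 0], "rotation": [0, 0, 0]}])

```text
time: 13.07
tool_pos: [0.4746, 0.2982, 0.1236]
tool_rot: [3.14, -0.001, 1.547]
contact_force: [0.1, 0.1, -0.4]
opening: 0.0116
```

>>> apply_moves(motion=[{"offset": [0, 0, 0], "rotation": [0, 0, 0]}, {"offset": [0, 0, 0], "rotation": [0, 0, 0]}, {"offset": [0, 0, -6], "rotation": [0, 0, 0]}, {"offset": [0, 0, -8], "rotation": [0, 0, 0]}, {"offset": [0, 0, -12], "rotation": [0, 0, 0]}, {"offset": [0, 0, -15], "rotation": [0, 0, 0]}, {"offset": [0, 0, -15], "rotation": [0, 0, 0]}, {"offset": [0, 0, -15], "rotation": [0, 0, 0]}, {"offset": [0, 0, -15], "rotation": [0, 0, 0]}, {"offset": [0, 0, -5], "rotation": [0, 0, 0]}, {"offset": [0, 0, 0], "rotation": [0, 0, 0]}], grip_force=35)

```text
time: 13.98
tool_pos: [0.4746, 0.2978, 0.2224]
tool_rot: [3.139, -0.001, 1.547]
contact_force: [-0.5, -0.2, -0.9]
opening: 0.0116
```

```bash
python3 - <<'E'
from cell import *
from h import *
np.set_printoptions(precision=4,suppress=True)
o=observe();print(o['tool_pos'],o['tool_rot'],o['contact_force'])
p=read_camera('side');pickle.dump(p,open('pics/side7.pkl','wb'));c=p['img'][180:330,180:360]
cv2.imwrite(f'pics/side7.png',cv2.resize(c[:,:,::-1],None,fx=4,fy=4,interpolation=cv2.INTER_CUBIC))
p=read_camera('scene');pickle.dump(p,open('pics/scene7.pkl','wb'));c=p['img'][80:230,230:410]
cv2.imwrite(f'pics/scene7.png',cv2.resize(c[:,:,::-1],None,fx=4,fy=4,interpolation=cv2.INTER_CUBIC))
E
python3 plan.py 0.43 0.1 0.21 1.571 8 0.484 -0.115 0.21 1.571 8
```

```text
[0.4746 0.2978 0.2224] [ 3.1393 -0.0012  1.5473] [-0.5044 -0.2282 -0.9151]
14.08 [0.4742 0.2976 0.221 ] [ 3.1411e+00 -4.0000e-04  1.5472e+00] F [ 0.54 -0.06 -0.6 ] op 0.0117
{"offset":[-24.8, -4.9, 1.4],"rotation":[0.0, -0.0, -0.003]},
{"offset":[-24.8, -5.0, 1.4],"rotation":[0.0, -0.0, -0.003]},
{"offset":[-24.8, -5.1, 1.4],"rotation":[0.0, -0.0, -0.003]},
{"offset":[-24.8, -5.2, 1.4],"rotation":[0.0, -0.0, -0.003]},
{"offset":[-24.8, -5.2, 1.4],"rotation":[0.0, -0.0, -0.003]},
{"offset":[-24.7, -5.3, 1.4],"rotation":[0.0, -0.0, -0.003]},
{"offset":[-24.7, -5.4, 1.4],"rotation":[0.0, -0.0, -0.003]},
{"offset":[-24.7, -5.5, 1.4],"rotation":[0.0, -0.0, -0.003]},
{"offset":[-26.9, 6.7, 0.0],"rotation":[0.0, 0.0, 0.0]},
{"offset":[-26.9, 6.7, 0.0],"rotation":[0.0, 0.0, 0.0]},
{"offset":[-26.9, 6.7, 0.0],"rotation":[0.0, 0.0, 0.0]},
{"offset":[-26.9, 6.7, 0.0],"rotation":[0.0, 0.0, 0.0]},
{"offset":[-26.9, 6.7, 0.0],"rotation":[0.0, 0.0, 0.0]},
{"offset":[-26.9, 6.7, 0.0],"rotation":[0.0, 0.0, 0.0]},
{"offset":[-26.9, 6.7, 0.0],"rotation":[0.0, 0.0, 0.0]},
{"offset":[-26.9, 6.7, 0.0],"rotation":[0.0, 0.0, 0.0]}
```

View pics/side7.png

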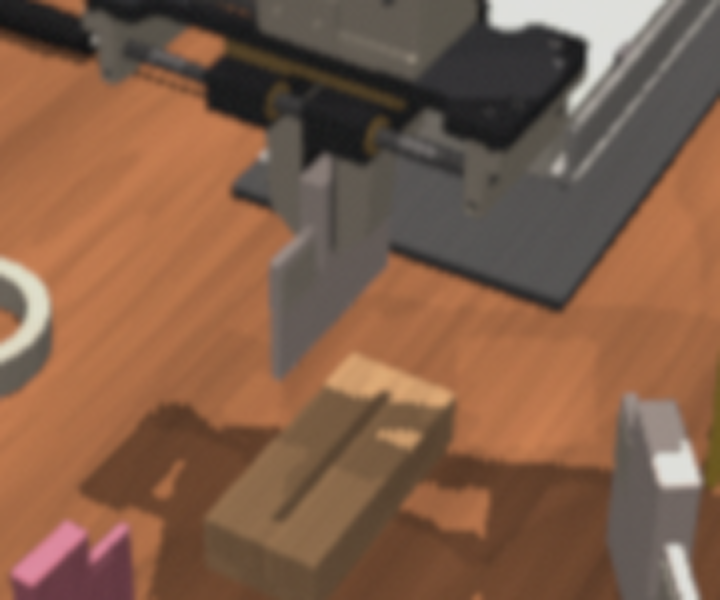

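View pics/scene7.png

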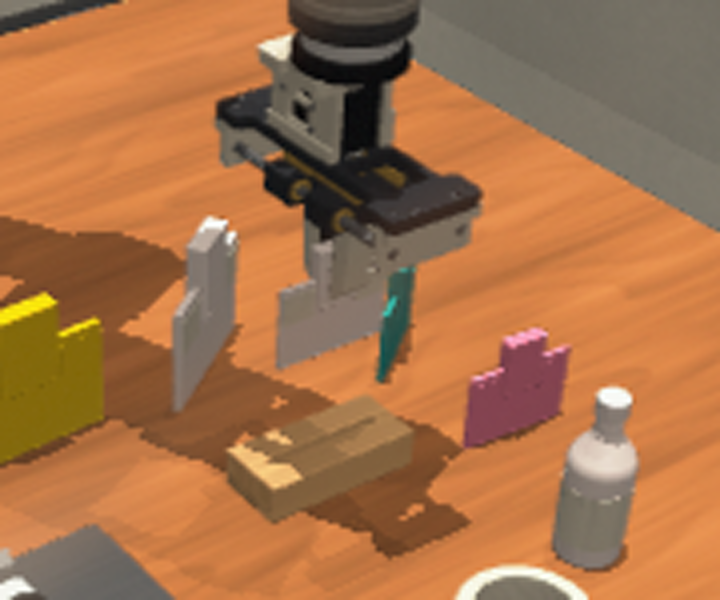

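>>> apply_moves(motion=[{"offset": [-15, 0, 0], "rotation": [0, 0, -0.003]}, {"offset": [-25, 0, 0], "rotation": [0, 0, -0.003]}, {"offset": [-30, 1, 0], "rotation": [0, 0, -0.003]}, {"offset": [-35, 1, 0], "rotation": [0, 0, -0.003]}, {"offset": [-35, 1, 0], "rotation": [0, 0, -0.003]}, {"offset": [-35, 1, 0], "rotation": [0, 0, -0.003]}, {"offset": [-35, 1, 0], "rotation": [0, 0, -0.003]}, {"offset": [-35, 1, 0], "rotation": [0, 0, -0.003]}, {"offset": [-35, 1, 0], "rotation": [0, 0, 0]}, {"offset": [-30, 1, 0], "rotation": [0, 0, 0]}, {"offset": [-20, 1, 0], "rotation": [0, 0, 0]}, {"offset": [0, 0, 0], "rotation": [0, 0, 0]}])

```text
time: 15.08
tool_pos: [0.4751, -0.0454, 0.2081]
tool_rot: [-3.122, -0.0, 1.579]
contact_force: [0.3, -0.4, -1.0]
opening: 0.0116
```

```bash
cat > w.py <<'E'
import sys
from cell import *
from h import *
np.set_printoptions(precision=4,suppress=True)
k=sys.argv[1]
o=observe();p=read_camera('wrist');p['o']=o;pickle.dump(p,open(f'pics/w{k}.pkl','wb'))
cv2.imwrite(f'pics/w{k}.png',p['img'][:,:,::-1])
print(o['time'],o['tool_pos'],o['tool_rot'],o['contact_force'],o['opening'])
E
python3 w.py 4; python3 plan.py 0.484 -0.113 0.2 1.571 5
```

```text
15.0833 [ 0.4751 -0.0454  0.2081] [-3.1217 -0.0001  1.5787] [ 0.3491 -0.4209 -0.9956] 0.01159565990179449
15.13 [ 0.4748 -0.044   0.2079] [-3.1209e+00 -1.1000e-03  1.5787e+00] F [-0.38 -0.17 -1.03] op 0.0121
{"offset":[-13.8, 1.8, 1.5],"rotation":[-0.004, -0.0, 0.002]},
{"offset":[-13.8, 1.8, 1.5],"rotation":[-0.004, -0.0, 0.002]},
{"offset":[-13.8, 1.8, 1.6],"rotation":[-0.004, -0.0, 0.002]},
{"offset":[-13.8, 1.8, 1.6],"rotation":[-0.004, -0.0, 0.002]},
{"offset":[-13.8, 1.8, 1.6],"rotation":[-0.004, -0.0, 0.002]}
```

View pics/w4.png

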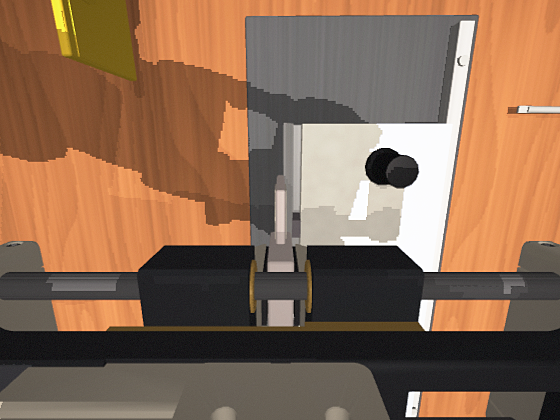

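>>> apply_moves(motion=[{"offset": [-11, 1.5, 2], "rotation": [-0.004, 0, 0.002]}, {"offset": [-14, 1.5, 2], "rotation": [-0.004, 0, 0.002]}, {"offset": [-14, 1.5, 2], "rotation": [-0.004, 0, 0.002]}, {"offset": [-13, 1.5, 2], "rotation": [-0.004, 0, 0.002]}, {"offset": [-9, 1.5, 2], "rotation": [-0.003, 0, 0]}, {"offset": [-5, 0, 0], "rotation": [0, 0, 0]}, {"offset": [0, 0, 0], "rotation": [0, 0, 0]}, {"offset": [0, 0, 0], "rotation": [0, 0, 0]}])

```text
time: 15.8
tool_pos: [0.4808, -0.1068, 0.1928]
tool_rot: [-3.132, -0.007, 1.574]
contact_force: [-0.0, 0.4, -0.8]
opening: 0.0119
```

```bash
python3 w.py 5; python3 plan.py 0.484 -0.113 0.195 1.571 3
python3 - <<'E'
from cell import *
from h import *
for n in ('side','scene'):
    p=read_camera(n);pickle.dump(p,open(f'pics/{n}8.pkl','wb'))
    c=p['img'][80:260,270:420] if n=='side' else p['img'][150:300,90:290]
    cv2.imwrite(f'pics/{n}8.png',cv2.resize(c[:,:,::-1],None,fx=3.3 if n=='side' else 4,fy=3.3 if n=='side' else 4,interpolation=cv2.INTER_CUBIC))
    print([(r['location'],r['score']) for r in tip_of('slot',p)])
E
```

```text
15.8 [ 0.4808 -0.1068  0.1928] [-3.132  -0.007   1.5735] [-0.0195  0.3605 -0.8395] 0.011875691435292912
15.85 [ 0.4808 -0.1066  0.1928] [-3.132  -0.0069  1.5738] F [-0.07 -0.25 -1.8 ] op 0.0116
{"offset":[-2.1, 1.1, -0.7],"rotation":[-0.003, -0.002, 0.001]},
{"offset":[-2.1, 1.1, -0.7],"rotation":[-0.003, -0.002, 0.001]},
{"offset":[-2.1, 1.1, -0.7],"rotation":[-0.003, -0.002, 0.001]}
[([0.4864, -0.1104, 0.0181], 0.94), ([0.6437, 0.3994, -0.0], 0.52)]
[([0.4884, -0.1165, 0.0185], 0.96)]
```

View pics/w5.png

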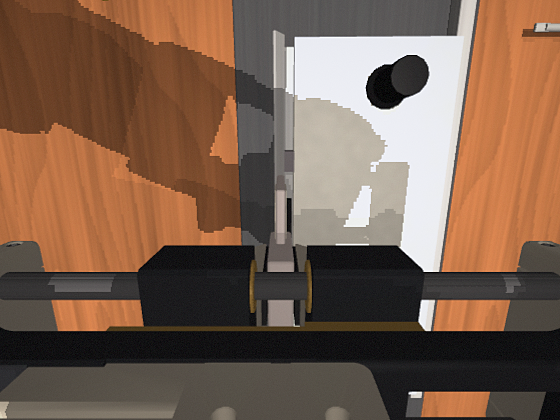

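View pics/side8.png

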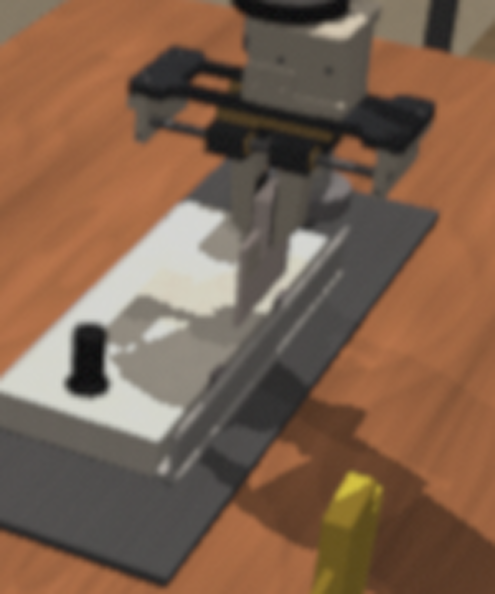

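View pics/scene8.png

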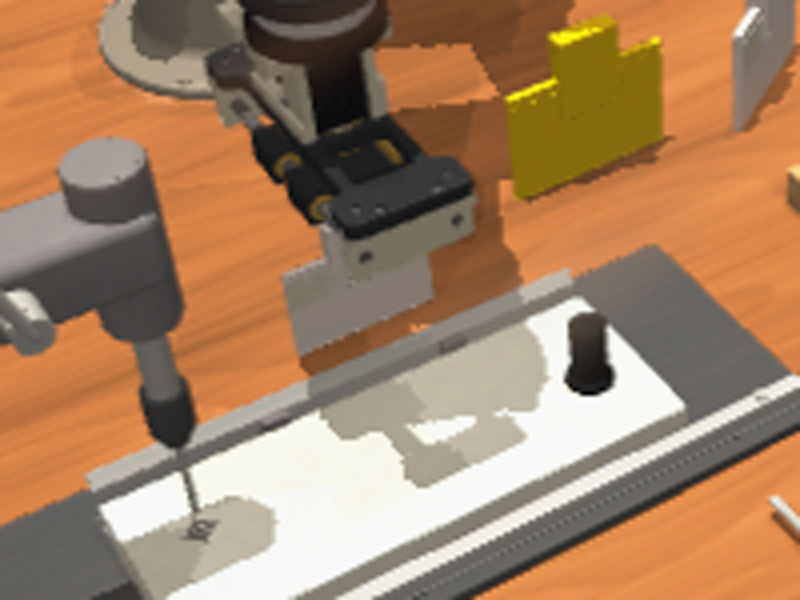

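Run:
```python
from h import *
p=pickle.load(open('pics/w5.pkl','rb'))
cv2.imwrite('pics/w5c.png',cv2.resize(p['img'][130:250,240:340,::-1],None,fx=5,fy=5,interpolation=cv2.INTER_CUBIC))
s=pickle.load(open('pics/scene8.pkl','rb'))
a=[onz(s,(x/4+90,y/4+150),.046) for x,y in [(260,427),(288,415),(440,350),(468,337)]];print(a)
cv2.imwrite('pics/s8c.png',cv2.resize(s['img'][215:275,140:240,::-1],None,fx=8,fy=8,interpolation=cv2.INTER_CUBIC))
```

```text
[array([ 0.49247914, -0.18446803,  0.046     ]), array([ 0.49253279, -0.16664914,  0.046     ]), array([ 0.4929543 , -0.06529789,  0.046     ]), array([ 0.49219467, -0.04526273,  0.046     ])]
```

View pics/w5c.png

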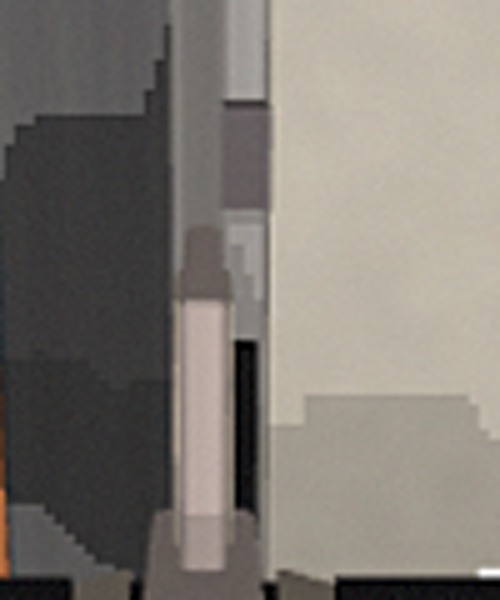

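View pics/s8c.png

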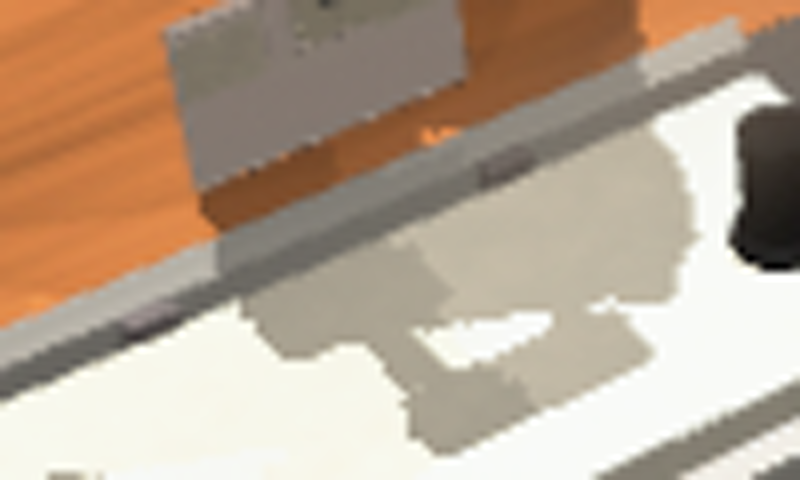

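Wrist crop: the cheek spans x 222–272 with its near edge at y=208. The plate foot end is at x 183–222, y 228, and the plate top at x 180–230. The black bar is at x 235–258.

Run:
```python
from h import *
np.set_printoptions(precision=4,suppress=True)
p=pickle.load(open('pics/w5.pkl','rb'));w=wristcam(p,p['o'])
f=lambda x,y:(x/5+240,y/5+130)
print('cheek near',onz(w,f(222,208),.046),onz(w,f(272,208),.046));print('cheek far',onz(w,f(247,103),.046))
print('board face',onz(w,f(272,208),.04),onz(w,f(268,20),.04))
print('bar',onz(w,f(235,345),.022),onz(w,f(258,345),.022))
print('foot end',onz(w,f(185,228),.079),onz(w,f(222,228),.079))
print('plate top',onz(w,f(180,300),.141),onz(w,f(230,300),.141),onz(w,f(183,570),.141),onz(w,f(228,570),.141))
print('yaw tool vs lip: lip left edge',onz(w,f(170,20),.054),onz(w,f(172,300),.054))
s=pickle.load(open('pics/scene8.pkl','rb'))
g=lambda x,y:(x/8+140,y/8+215)
print('scene cheeks',[onz(s,g(*u),.046) for u in [(122,325),(180,308),(482,172),(540,152)]])
print('scene foot',[onz(s,g(*u),.079) for u in [(200,190),(466,77)]])
```

```text
cheek near [ 0.4823 -0.063   0.046 ] [ 0.4903 -0.063   0.046 ]
cheek far [ 0.4861 -0.0467  0.046 ]
board face [ 0.4905 -0.0636  0.04  ] [ 0.4895 -0.034   0.04  ]
bar [ 0.4849 -0.09    0.022 ] [ 0.489 -0.09   0.022]
foot end [ 0.4771 -0.0624  0.079 ] [ 0.4822 -0.0624  0.079 ]
plate top [ 0.4779 -0.0622  0.141 ] [ 0.4828 -0.0621  0.141 ] [ 0.4782 -0.09    0.141 ] [ 0.4828 -0.09    0.141 ]
yaw tool vs lip: lip left edge [ 0.4743 -0.0343  0.054 ] [ 0.4746 -0.0766  0.054 ]
scene cheeks [array([ 0.4893, -0.1824,  0.046 ]), array([ 0.4924, -0.1653,  0.046 ]), array([ 0.49  , -0.0631,  0.046 ]), array([ 0.4921, -0.0438,  0.046 ])]
scene foot [array([ 0.4836, -0.1496,  0.079 ]), array([ 0.4827, -0.0611,  0.079 ])]
```

```bash
python3 plan.py 0.4873 -0.115 0.182 1.572 4
```

```text
16.05 [ 0.4809 -0.1066  0.1931] [-3.1327 -0.0065  1.5743] F [-0.27  0.2  -1.22] op 0.0121
{"offset":[-2.1, 1.6, 2.8],"rotation":[-0.002, -0.002, 0.001]},
{"offset":[-2.1, 1.6, 2.8],"rotation":[-0.002, -0.002, 0.001]},
{"offset":[-2.1, 1.6, 2.8],"rotation":[-0.002, -0.002, 0.001]},
{"offset":[-2.1, 1.6, 2.8],"rotation":[-0.002, -0.002, 0.001]}
```

>>> apply_moves(motion=[{"offset": [-2, 1.6, 2], "rotation": [-0.002, -0.002, 0]}, {"offset": [-2, 1.6, 3], "rotation": [-0.002, -0.002, 0]}, {"offset": [-2, 1.6, 3], "rotation": [-0.002, -0.002, 0.001]}, {"offset": [-2, 1.6, 2], "rotation": [-0.002, -0.001, 0.001]}, {"offset": [0, 0, 0], "rotation": [0, 0, 0]}, {"offset": [0, 0, 0], "rotation": [0, 0, 0]}])

```text
time: 16.55
tool_pos: [0.4881, -0.1147, 0.1822]
tool_rot: [3.141, 0.001, 1.573]
contact_force: [-0.2, -0.1, -0.4]
opening: 0.012
```

```bash
python3 plan.py 0.4873 -0.115 0.182 1.572 1
```

```text
16.55 [ 0.4881 -0.1147  0.1822] [3.1411e+00 1.4000e-03 1.5733e+00] F [-0.15 -0.06 -0.41] op 0.012
{"offset":[-0.3, -0.8, 0.2],"rotation":[0.0, 0.001, 0.001]}
```

```bash
python3 w.py 6
python3 - <<'E'
from h import *
p=pickle.load(open('pics/w6.pkl','rb'))
cv2.imwrite('pics/w6c.png',cv2.resize(p['img'][130:250,240:340,::-1],None,fx=5,fy=5,interpolation=cv2.INTER_CUBIC))
E
```

```text
16.55 [ 0.4881 -0.1147  0.1822] [3.1411 0.0014 1.5733] [-0.1522 -0.0613 -0.4101] 0.01199773745338515
```

View pics/w6c.png

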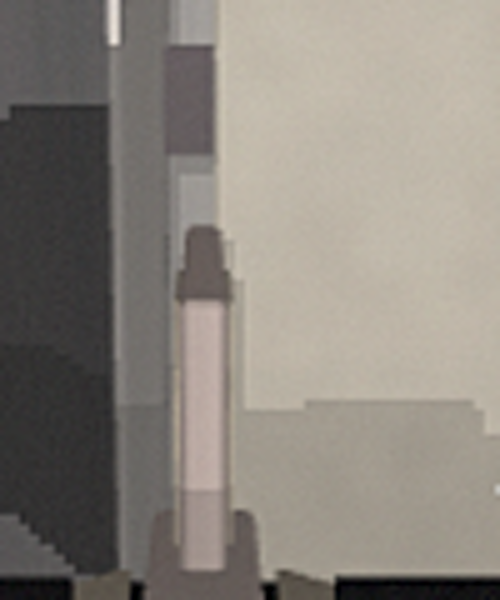

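Run:
```python
from h import *
np.set_printoptions(precision=4,suppress=True)
p=pickle.load(open('pics/w6.pkl','rb'));w=wristcam(p,p['o'])
f=lambda x,y:(x/5+240,y/5+130)
for n,u,z in [('cheek near L',(165,155),.046),('R',(215,155),.046),('board edge',(218,200),.04),('board edge far',(216,5),.04),('foot L',(185,229),.0686),('foot R',(221,229),.0686),('ptop L',(178,300),.1306),('R',(230,300),.1306),('lip outer',(107,45),.054),('lip outer near',(118,560),.054)]:
    print(n,onz(w,f(*u),z))
```

```text
cheek near L [ 0.4824 -0.0631  0.046 ]
R [ 0.4899 -0.0631  0.046 ]
board edge [ 0.4905 -0.0704  0.04  ]
board edge far [ 0.49   -0.0412  0.04  ]
foot L [ 0.4856 -0.0714  0.0686]
foot R [ 0.4906 -0.0714  0.0686]
ptop L [ 0.4856 -0.0705  0.1306]
R [ 0.4906 -0.0704  0.1306]
lip outer [ 0.4743 -0.047   0.054 ]
lip outer near [ 0.475  -0.1249  0.054 ]
```

```bash
python3 plan.py 0.4864 -0.1145 0.15 1.578 5
```

```text
16.6 [ 0.4881 -0.1147  0.1822] [3.1411e+00 1.4000e-03 1.5732e+00] F [ 0.97 -0.56 -0.73] op 0.0121
{"offset":[0.1, -0.3, 6.4],"rotation":[0.0, 0.0, -0.001]},
{"offset":[0.1, -0.3, 6.4],"rotation":[0.0, 0.0, -0.001]},
{"offset":[0.1, -0.3, 6.4],"rotation":[0.0, 0.0, -0.001]},
{"offset":[0.0, -0.3, 6.4],"rotation":[0.0, 0.0, -0.001]},
{"offset":[0.0, -0.3, 6.4],"rotation":[0.0, 0.0, -0.001]}
```

>>> apply_moves(motion=[{"offset": [0, -1, 2], "rotation": [0, 0, -0.003]}, {"offset": [0, -0.8, 3], "rotation": [0, 0, -0.002]}, {"offset": [0, 0, 3], "rotation": [0, 0, 0]}, {"offset": [0, 0, 0], "rotation": [0, 0, 0]}], grip_force=45)

```text
time: 16.93
tool_pos: [0.4861, -0.1147, 0.1735]
tool_rot: [3.141, 0.001, 1.579]
contact_force: [-0.4, -0.3, -0.3]
opening: 0.0118
```

```bash
python3 plan.py 0.4864 -0.1145 0.15 1.578 5
```

```text
16.93 [ 0.4861 -0.1147  0.1735] [3.1409e+00 1.4000e-03 1.5787e+00] F [-0.37 -0.27 -0.33] op 0.0118
{"offset":[0.0, 0.1, 4.7],"rotation":[0.0, 0.0, 0.0]},
{"offset":[0.0, 0.1, 4.7],"rotation":[0.0, 0.0, 0.0]},
{"offset":[0.0, 0.1, 4.7],"rotation":[0.0, 0.0, 0.0]},
{"offset":[0.0, 0.1, 4.7],"rotation":[0.0, 0.0, 0.0]},
{"offset":[0.0, 0.1, 4.7],"rotation":[0.0, 0.0, 0.0]}
```

>>> apply_moves(motion=[{"offset": [0, 0, 4], "rotation": [0, 0, 0]}, {"offset": [0, 0, 4], "rotation": [0, 0, 0]}, {"offset": [0, 0, 4], "rotation": [0, 0, 0]}, {"offset": [0, 0, 4], "rotation": [0, 0, 0]}, {"offset": [0, 0, 3], "rotation": [0, 0, 0]}, {"offset": [0, 0, 2], "rotation": [0, 0, 0]}, {"offset": [0, 0, 0], "rotation": [0, 0, 0]}])

```text
time: 17.52
tool_pos: [0.4858, -0.1146, 0.1497]
tool_rot: [-3.141, 0.001, 1.579]
contact_force: [-0.5, 0.4, -1.1]
opening: 0.0118
```

```bash
python3 w.py 7
python3 - <<'E'
from h import *
p=pickle.load(open('pics/w7.pkl','rb'))
cv2.imwrite('pics/w7c.png',cv2.resize(p['img'][130:250,240:340,::-1],None,fx=5,fy=5,interpolation=cv2.INTER_CUBIC))
E
```

```text
17.5167 [ 0.4858 -0.1146  0.1497] [-3.1413  0.001   1.5787] [-0.5256  0.376  -1.0698] 0.011802395073099003
```

View pics/w7c.png

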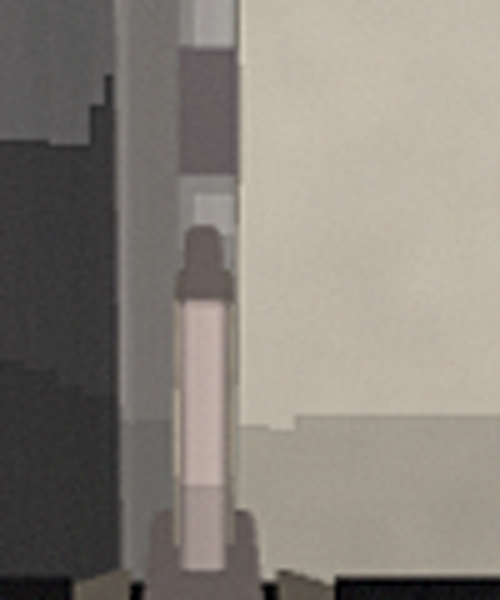

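The foot is now between lip and board: slot edges at 180 and 238 in the crop, plate at 185–221, no contact force. I'll continue down.

>>> apply_moves(motion=[{"offset": [0, 0.5, 3], "rotation": [0, 0, 0]}, {"offset": [0, 0, 3], "rotation": [0, 0, 0]}, {"offset": [0, 0, 3], "rotation": [0, 0, 0]}, {"offset": [0, 0, 2], "rotation": [0, 0, 0]}, {"offset": [0, 0, 1], "rotation": [0, 0, 0]}, {"offset": [0, 0, 0], "rotation": [0, 0, 0]}])

```text
time: 18.07
tool_pos: [0.4868, -0.1147, 0.137]
tool_rot: [3.141, 0.002, 1.579]
contact_force: [0.4, 0.6, -0.4]
opening: 0.0118
```

>>> apply_moves(motion=[{"offset": [0, 0, 2], "rotation": [0, 0, 0]}, {"offset": [0, 0, 2], "rotation": [0, 0, 0]}, {"offset": [0, 0, 0], "rotation": [0, 0, 0]}])

```text
time: 18.32
tool_pos: [0.487, -0.1148, 0.1332]
tool_rot: [3.14, 0.002, 1.579]
contact_force: [-1.8, 0.1, 1.9]
opening: 0.0118
```

>>> apply_moves(motion=[{"offset": [0, -0.3, 1.5], "rotation": [0, 0, 0]}, {"offset": [0, 0, 1.5], "rotation": [0, 0, 0]}, {"offset": [0, 0, 0], "rotation": [0, 0, 0]}])

```text
time: 18.57
tool_pos: [0.4869, -0.1148, 0.1308]
tool_rot: [3.139, 0.002, 1.579]
contact_force: [-1.4, 0.6, 4.3]
opening: 0.0118
```

>>> apply_moves(motion=[{"offset": [0, 0, 1], "rotation": [0, 0, 0]}, {"offset": [0, 0, 1], "rotation": [0, 0, 0]}, {"offset": [0, 0, 0], "rotation": [0, 0, 0]}])

```text
time: 18.82
tool_pos: [0.4868, -0.1148, 0.1297]
tool_rot: [3.139, 0.002, 1.579]
contact_force: [-1.7, 1.0, 4.4]
opening: 0.0114
```

>>> apply_moves(motion=[{"offset": [0, 0, 1], "rotation": [0, 0, 0]}, {"offset": [0, 0, 1], "rotation": [0, 0, 0]}, {"offset": [0, 0, 1], "rotation": [0, 0, 0]}])

```text
time: 19.07
tool_pos: [0.4868, -0.1149, 0.1295]
tool_rot: [3.138, 0.003, 1.579]
contact_force: [-4.1, 1.0, 14.3]
opening: 0.0116
```

>>> apply_moves(motion=[{"offset": [0, 0, 1], "rotation": [0, 0, 0]}, {"offset": [0, 0, 1], "rotation": [0, 0, 0]}])

```text
time: 19.23
tool_pos: [0.4867, -0.1149, 0.1295]
tool_rot: [3.137, 0.003, 1.579]
contact_force: [-4.4, 1.4, 14.4]
opening: 0.0116
```

It has bottomed: z stopped at 0.1295 and the force jumped to 14 N. I'll check that it holds, the board alignment and the bystanders.

```bash
python3 look.py 9; python3 w.py 9
python3 - <<'E'
from cell import *
from h import *
for n in('scene','side'):
    p=pickle.load(open(f'pics/{n}9.pkl','rb'));q=pickle.load(open(f'pics/{n}0.pkl','rb'))
    cv2.imwrite(f'pics/{n}9f.png',cv2.resize(np.hstack([q['img'],p['img']])[:,:,::-1],(800,300),interpolation=cv2.INTER_AREA))
p=pickle.load(open('pics/scene9.pkl','rb'));cv2.imwrite('pics/s9z.png',cv2.resize(p['img'][170:300,90:250,::-1],None,fx=4.6,fy=4.6,interpolation=cv2.INTER_CUBIC))
p=pickle.load(open('pics/side9.pkl','rb'));cv2.imwrite('pics/d9z.png',cv2.resize(p['img'][100:230,270:400,::-1],None,fx=4.6,fy=4.6,interpolation=cv2.INTER_CUBIC))
E
```

```text
[ 0.48674491 -0.11486913  0.12951756] [-4.37528346  1.41558243 14.36961579]
19.3333 [ 0.4867 -0.1148  0.1295] [3.1368 0.003  1.5788] [-3.4933  1.0031 13.1457] 0.011408223076618516
```

View pics/s9z.png

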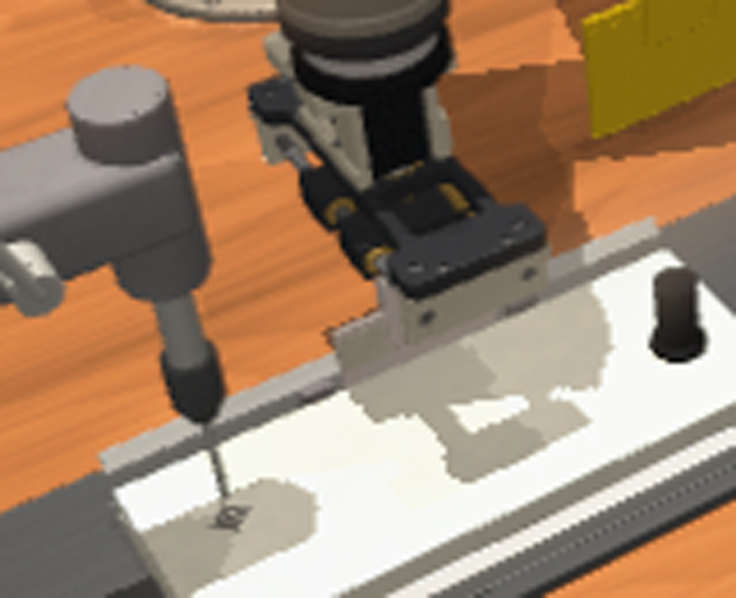

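View pics/d9z.png

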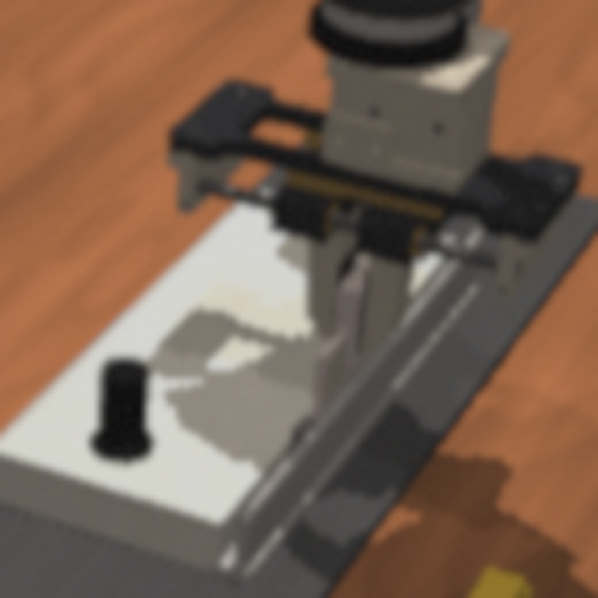

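View pics/scene9f.png

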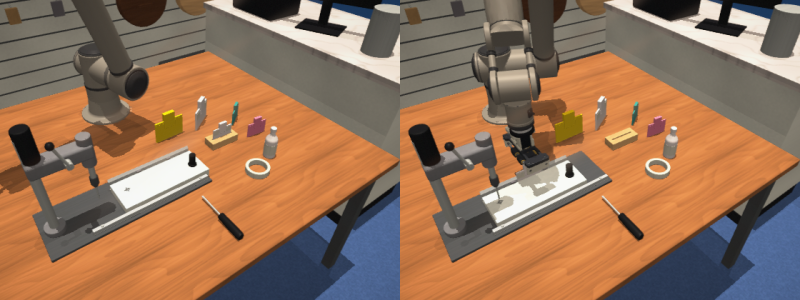

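View pics/w9.png

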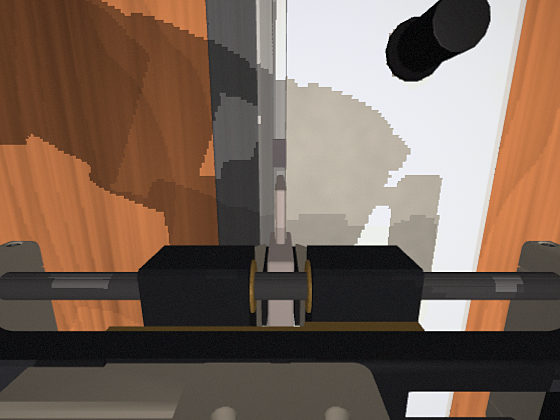

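The ring is still at scene (140.3,282.5), the same as when it was released. The holder sits between the cheeks and the bystanders haven't moved. Handing in while pressing.

Run:
```python
from cell import *
o=observe();print(o['tool_pos'],o['contact_force'],o['opening']);print(hand_in())
```

```text
[ 0.48675154 -0.1148446   0.12951849] [-4.97193593  0.74577137 14.39448183] 0.011717568240541704
the job is handed in; nothing more can be done
None
```

The job is handed in, at about 19 s on the robot's clock. The board is lined up, and the label holder is still gripped and pressed home in its pocket.

- **Board:** I slid it about 96 mm by the knob and let go. The last scene view puts the ring under the drill tip to within about 1 mm, and it did not shift during the insertion. The side view agreed but was too blurred to be more exact.
- **Label holder:** I took the smaller white holder, the one in the stand, and lowered it upright between the lip and the board, inside the cheeks. It stopped at 0.1295 m TCP height against a computed floor contact of 0.1296 m. The force then jumped from about 4.4 N to about 14 N, so it rests on the floor and did not slip in the grip.
- **Force at hand-in:** it was pressing with about 14 N downward. There was also a steady side force of 4–5 N, with the wrist turned about 0.004 rad, which I left alone.
- **Other things on the bench:** they looked unmoved in the before and after scene views.

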